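Stack the star-biscuit tree on the cake board

TASK

Build the biscuit tree on the round silver cake board: pick the four star-shaped biscuits out from among the other things on the baking parchment and stack them on the board one at a time, the largest first and then always the next smaller. Each star lies flat, icing up, in the middle of the board or of the star below it. Leave the other biscuits, the piping nozzle and the sugar pot where they are.

Things in the scene. Friction and masses are not known exactly. Their poses are not given: they have to be found in the camera images.
- star_large: The largest star biscuit, flat, cream icing up: six-pointed, 80 mm point to point, 14 mm thick, loose, about 30 g. Origin: centre of its underside; z up; x runs through a point, y through a notch between two points (6-fold). Facing notches are 50 mm apart at the bottom; 22 mm wide finger pads closing along y (or 60 degrees from it) stop at about 59 mm.
- star_medium: The second largest star biscuit, flat, cream icing up: six-pointed, 67 mm point to point, 14 mm thick, loose, about 22 g. Origin: centre of its underside; z up; x runs through a point, y through a notch between two points (6-fold). Facing notches are 42 mm apart at the bottom; 22 mm wide finger pads closing along y (or 60 degrees from it) stop at about 52 mm.
- star_small: The third largest star biscuit, flat, cream icing up: six-pointed, 54 mm point to point, 14 mm thick, loose, about 15 g. Origin: centre of its underside; z up; x runs through a point, y through a notch between two points (6-fold). Facing notches are 35 mm apart at the bottom; 22 mm wide finger pads closing along y (or 60 degrees from it) stop at about 45 mm.
- star_tiny: The smallest star biscuit, flat, cream icing up: six-pointed, 41 mm point to point, 14 mm thick, loose, about 10 g. Origin: centre of its underside; z up; x runs through a point, y through a notch between two points (6-fold). Facing notches are 27 mm apart at the bottom; 22 mm wide finger pads closing along y (or 60 degrees from it) stop at about 35 mm.
- board: Round silver cake board, 140 mm across, 10 mm thick, fixed on its non-slip mat left or right of the parchment. Origin: centre of its underside. On the parchment's other side stands a fixed white tray with a yellow rim, 171 x 124 mm, 34 mm high; no other fixed thing within 0.1 m of the parchment is taller.
- heart: Heart-shaped biscuit with dark red icing, about 60 mm, 12 mm thick, loose, lying among the stars; to be left alone. Origin: near its centre, underside.
- round_biscuit: Round iced biscuit, 56 mm across, 12 mm thick, loose, lying among the stars; to be left alone. Origin: centre of its underside.
- finger_biscuit: Oblong iced biscuit, 72 x 26 mm, 12 mm thick, loose, lying among the stars; to be left alone. Origin: centre of its underside; x along its length.
- nozzle: Steel piping nozzle, a cone standing on its wide end, 25 mm across, 36 mm high, loose, among the biscuits; to be left alone. Origin: centre of its underside.
- sugar_pot: Small round glass pot of sugar pearls with a steel lid, 45 mm across, 44 mm high, loose, among the biscuits; to be left alone. Origin: centre of its underside.

How it is judged:
By the outcome, as a careful person would: the job done as asked, in the order asked, and still so for the second after the job is handed in, with the robot touching nothing.
It also fails if it takes over 99 s, if anything falls off the work surface, if the arm or the gripper's body presses on something with over 40 N, if the wrist force passes 120 N, or if a joint passes its speed limit or range.

ROBOT

A 7-joint arm with a two-finger parallel gripper is mounted at the origin on the work surface. World frame = base frame: x ahead of the robot, y to its left, z up, the work surface at z = 0. Lengths are in m, angles in rad, forces in N, time in s.
With the tool pointing down it reaches from about 0.4 to 0.875 m from the base axis. Payload 6.5 kg.
Tool frame: the origin (TCP) lies between the finger pads; the fingertips stand 14 mm ahead of it and the grasp point (between the pads) lies 5 mm behind it (robot.tip_extent is the z of the fingertips in the tool frame, in m); z points along the fingers, y is the direction in which the jaws open and shut (so a half turn about z gives the same grasp; the last joint's range is limited). The gripper opens to 85 mm and grips with 20 to 120 N. Pads are 22 mm wide; open, the fingers measure 114 mm over their backs; the gripper's body (76 mm by 85 mm) begins 54 mm behind the grasp point. The pads swing forward as they close: fully open they stand 13 mm farther back than shut.
Start: joints at [-1.397, 0.536, -0.004, 1.538, 0.003, 1.067, -0.071], TCP at [0.154, 0.631, 0.215] pointing down, gripper open.
Joint ranges: [-2.7, 2.7], [-0.37, 2.16], [-1.27, 1.26], [0.24, 2.4], [-1.31, 4.45], [0.19, 1.91], [-2.76, 2.76]. Speed limits (rad/s): [2.39, 2.39, 3.14, 3.14, 3.14, 3.14, 3.14].

INTERFACE

Orientations are given as a 3x3 rotation matrix whose columns are the frame's x, y, z axes.
In Python, from rig import robot gives the robot as it stands.
- The arm moves only by the shell command python3 -m jog 'ROWS' [FORCE]. ROWS is JSON, a list of rows, each an object of numbers: "tx", "ty", "tz": the shift along the tool's x, y, z in units of 25 mm (1.0 is 25 mm); "turn": the turn about the tool's z in degrees; "hand": the opening, from 0 (shut) to 1 (fully open). A call has 1 to 12 rows; each row shifts and turns the commanded pose from where the row before left it, along the tool's axes as they then stand; what a row does not reach is not made up. A row lasts 1/10 s, in which the tool goes at most 50 mm and 8.59 degrees, less where a joint would pass 70% of its speed; a pose out of reach is approached as far as the arm can. A call is refused whole if a number of a shift passes 1 or a number of a turn 8.59, either way. A call with a gripper value outside its range is refused whole. The fingers move at their own pace and stop on an object; FORCE is the grip in N (left out, the last holds). Time passes only in rows, so rows that do not move let the fingers close. It gives the time, the measured TCP pose, the force and the opening at its end, in the units of the state.
- robot.get_obs(): the state, without advancing time (a new reading comes with each control period).
- robot.camera(name): name is "side" or "top"; returns a dict with "image" (480x640x3 uint8, red, green, blue), "depth" (480x640 float32, m along the optical axis (not along the pixel's ray), 0 where there is no reading), "camera_matrix" (3x3 intrinsics, pixels), "camera_from_world" (4x4, takes a point from world to camera coordinates). Camera axes: x right, y down, z forward; pixel columns grow to the right and rows downward; lengths in m; the calibration is good to about 2 mm. A picture is of the moment at which its call begins.
- robot.close_job(): hands the job in, once; it reports no verdict.
The state is a dict: "t": time; "joints": joint angles; "dq": joint speeds; "tau": joint torques, N m; "position": TCP position; "tool_rot": TCP orientation; "wrist_force": force on the tool from outside, world axes, zero at the start; "wrist_torque": the same for the moment, N m; "gripper_width": finger opening in m.
Only numpy, scipy, OpenCV 4.12 (cv2) and the standard library are available. Lean on these libraries where they do the work, as an engineer would, in place of code of your own. Each camera call takes 0.05 s, during which the arm holds its last target.

## Working session

There is one attempt and no reset: what is moved stays moved. The work goes in short steps, Python scripts to look and compute and a shell command to move; the robot and the scene stay as the last step left them, time stands still between calls to the robot, and variables do not carry over. Pictures are saved under pics/ and viewed, and the job is handed in when it is done.

```bash
mkdir -p pics; python3 - <<'E'
from rig import robot
import cv2,numpy as np,pickle
o=robot.get_obs();print(o['t'],o['position'],o['tool_rot'],o['gripper_width'],robot.tip_extent)
for n in('top','side'):
    c=robot.camera(n);cv2.imwrite(f'pics/{n}0.png',c['image'][:,:,::-1]);pickle.dump(c,open(f'{n}0.pkl','wb'))
    print(c['camera_matrix'],c['camera_from_world'])
E
```

```text
0.0 [0.15425386 0.63073461 0.21448696] [[-9.71399839e-01  2.37449515e-01 -2.82603660e-04]
 [ 2.37449635e-01  9.71398206e-01 -1.78798272e-03]
 [-1.50034940e-04 -1.80395026e-03 -9.99998362e-01]] 0.08523581290715314 0.014
[[490.61196399   0.         320.73860626]
 [  0.         490.61196399 234.72655514]
 [  0.           0.           1.        ]] [[ 0.00910119 -0.99995378  0.00309806  0.01225557]
 [-0.99548881 -0.00935307 -0.0944169   0.56556581]
 [ 0.09444151 -0.00222478 -0.99552793  0.82964633]
 [ 0.          0.          0.          1.        ]]
[[464.35105511   0.         326.25484337]
 [  0.         464.35105511 241.90978913]
 [  0.           0.           1.        ]] [[-0.77648039 -0.63005377  0.01050987  0.43972347]
 [-0.4227975   0.50854499 -0.75008284  0.24915212]
 [ 0.46724778 -0.58686816 -0.66126037  0.52797278]
 [ 0.          0.          0.          1.        ]]
```

View pics/top0.png

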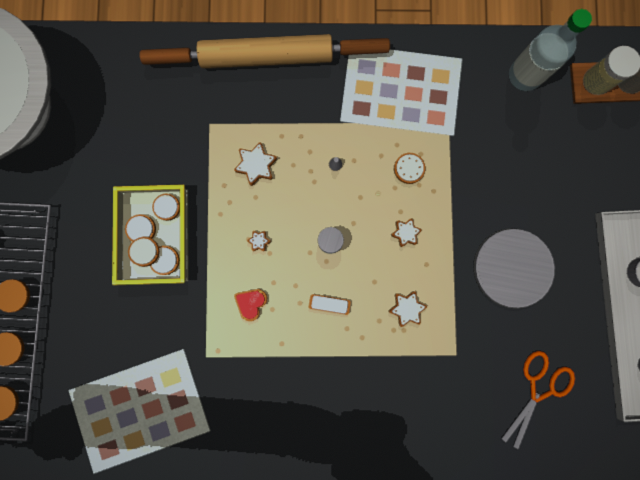

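View pics/side0.png

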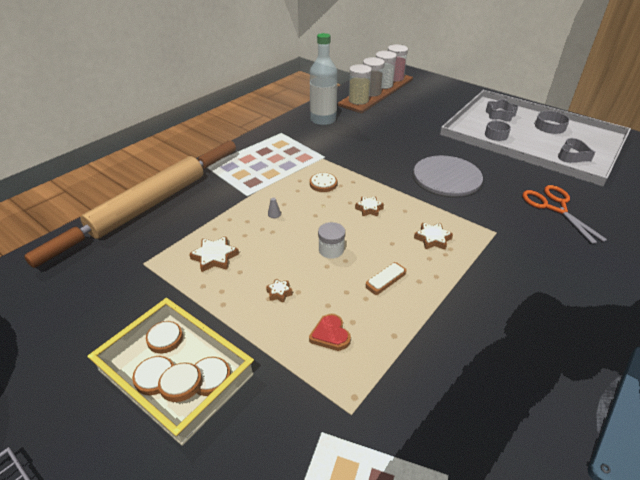

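The top view shows the large star at (256,163), medium at (408,309), small at (406,232), tiny at (259,240) and the board at (515,268). The arm is clear of them, so I'll measure next.

```bash
cat > h.py <<'E'
import numpy as np,cv2,pickle
def world(c):
    K=c['camera_matrix'];T=np.linalg.inv(c['camera_from_world']);d=c['depth'].astype(float)
    v,u=np.mgrid[:480,:640]
    P=np.stack([(u-K[0,2])/K[0,0]*d,(v-K[1,2])/K[1,1]*d,d],-1)
    return P@T[:3,:3].T+T[:3,3]
def ray(c,u,v,z):
    K=c['camera_matrix'];T=np.linalg.inv(c['camera_from_world'])
    r=T[:3,:3]@np.array([(u-K[0,2])/K[0,0],(v-K[1,2])/K[1,1],1]);return T[:3,3]+r*(z-T[2,3])/r[2]
def proj(c,p):
    q=c['camera_from_world']@np.r_[p,1];q=c['camera_matrix']@q[:3];return q[:2]/q[2]
def fitstar(c,u,v,R,zb,ri=None,d=45):
    """outer-outline fit of icing+edge at z top: phase from 6th harmonic, centre from contour"""
    pass
E
python3 - <<'E'
from h import *
c=pickle.load(open('top0.pkl','rb'));W=world(c);z=W[...,2]
for n,u,v,r in[('L',256,163,26),('M',408,309,24),('S',406,232,20),('T',259,240,17),('board',515,268,45),('heart',251,304,24),('round',409,167,22),('finger',330,303,26),('nozzle',336,163,14),('pot',330,239,22)]:
    s=np.s_[v-r:v+r,u-r:u+r]
    zz=z[s];fl=np.median(np.r_[zz[0],zz[-1],zz[:,0],zz[:,-1]]);m=zz>fl+.006
    p=W[s][m];hull=cv2.convexHull(p[:,:2].astype(np.float32));(cx,cy),R=cv2.minEnclosingCircle(hull)
    a=np.arctan2(p[:,1]-cy,p[:,0]-cx);rr=np.hypot(p[:,0]-cx,p[:,1]-cy);k=rr>.6*R
    ph=np.degrees(np.angle(np.sum(np.exp(6j*a[k])*rr[k]**2)))/6
    print(n,'n',m.sum(),'floor',fl.round(4),'top',np.percentile(zz[m],90).round(4),'circ',round(cx,4),round(cy,4),round(R,4),'mean',p[:,:2].mean(0).round(4),'phase',ph.round(1))
im=c['image'][:,:,::-1]
t=[cv2.resize(im[v-30:v+30,u-30:u+30],(400,300) if 0 else (300,300),interpolation=cv2.INTER_CUBIC) for u,v in[(256,163),(408,309),(406,232),(259,240)]]
cv2.imwrite('pics/crops.png',np.vstack([np.hstack(t[:2]),np.hstack(t[2:])]))
E
```

```text
L n 987 floor 0.0017 top 0.0166 circ 0.6034 0.0928 0.1398 mean [0.6929 0.136 ] phase 26.0
M n 770 floor 0.0012 top 0.0164 circ 0.4622 -0.0741 0.0962 mean [ 0.4391 -0.1335] phase 9.0
S n 490 floor 0.0016 top 0.0165 circ 0.5314 -0.0694 0.1005 mean [ 0.5724 -0.1322] phase 2.9
T n 304 floor 0.0014 top 0.0164 circ 0.5238 0.0826 0.0745 mean [0.5544 0.1264] phase -4.7
board n 4876 floor 0.0007 top 0.0127 circ 0.5017 -0.1879 0.2081 mean [ 0.5116 -0.3233] phase -25.9
heart n 738 floor 0.0016 top 0.0146 circ 0.4661 0.0933 0.0763 mean [0.4464 0.1383] phase -7.2
round n 752 floor 0.0017 top 0.0147 circ 0.5992 -0.069 0.1449 mean [ 0.6874 -0.1384] phase 21.8
finger n 611 floor 0.0015 top 0.0143 circ 0.4504 0.001 0.0389 mean [0.4455 0.0024] phase 25.2
nozzle n 135 floor 0.0015 top 0.037 circ 0.5954 0.0056 0.1118 mean [ 0.6867 -0.0057] phase -7.1
pot n 546 floor 0.0016 top 0.0466 circ 0.531 0.008 0.0479 mean [0.5549 0.0019] phase -12.9
```

View pics/crops.png

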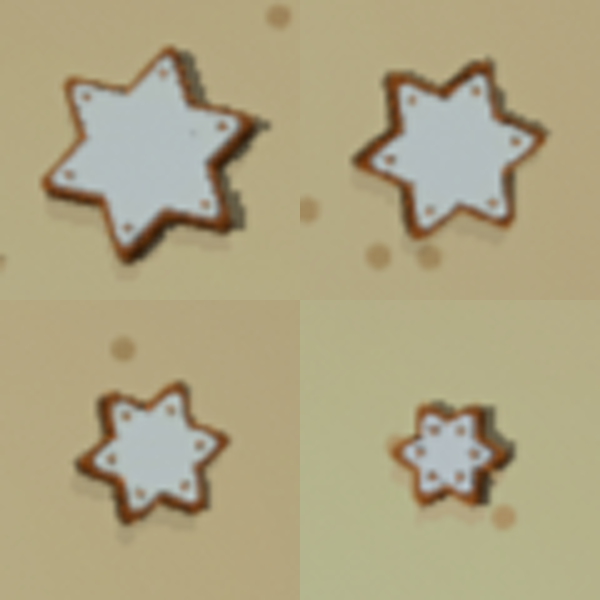

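```bash
cat >> h.py <<'E'
def icing(c,u,v,r,zt):
    im=c['image'][v-r:v+r,u-r:u+r].astype(int)
    m=((im[...,0]-im[...,2]<18)&(im.sum(-1)>400)).astype(np.uint8)
    n,l,st,_=cv2.connectedComponentsWithStats(m);k=1+np.argmax(st[1:,4]);m=(l==k).astype(np.uint8)
    cn=max(cv2.findContours(m,cv2.RETR_EXTERNAL,cv2.CHAIN_APPROX_NONE)[0],key=cv2.contourArea)
    f=np.zeros_like(m);cv2.drawContours(f,[cn],-1,1,-1)
    vv,uu=np.nonzero(f);p=np.array([ray(c,a+u-r,b+v-r,zt)[:2] for a,b in zip(uu,vv)])
    ce=p.mean(0);q=p-ce;rr=np.hypot(*q.T);a=np.arctan2(q[:,1],q[:,0]);k=rr>.6*rr.max()
    return ce.round(4),rr.max().round(4),(np.degrees(np.angle(np.sum(np.exp(6j*a[k])*rr[k]**2)))/6).round(1),len(p)
E
python3 - <<'E'
from h import *
c=pickle.load(open('top0.pkl','rb'));W=world(c);z=W[...,2]
for n,u,v,r in[('L',256,163,28),('M',408,309,26),('S',406,232,22),('T',259,240,18),('board',515,268,45),('nozzle',336,163,14),('pot',330,239,22)]:
    s=np.s_[v-r:v+r,u-r:u+r];zz=z[s];m=(zz>.0075)&(zz<.06)
    n_,l,st,_=cv2.connectedComponentsWithStats(m.astype(np.uint8));m=l==1+np.argmax(st[1:,4])
    p=W[s][m];(cx,cy),R=cv2.minEnclosingCircle(p[:,:2].astype(np.float32))
    print(n,'depth:',np.median(zz[m]).round(4),'circ',round(cx,4),round(cy,4),round(R,4),'mean',p[:,:2].mean(0).round(4))
    if n in 'LMST': print('   icing',icing(c,u,v,r,.015))
# side-view cross-check
d=pickle.load(open('side0.pkl','rb'))
for n,u,v,r in[('L',214,253,30),('M',433,235,26),('S',369,205,20),('T',279,290,20)]:print('side',n,icing(d,u,v,r,.015))
W=world(d);m=(W[...,2]>.007)&(W[...,2]<.016);m[:140]=0;m[205:]=0;m[:,:400]=0;m[:,495:]=0
p=W[m];print('side board',cv2.minEnclosingCircle(p[:,:2].astype(np.float32)),p.mean(0))
E
```

```text
L depth: 0.0145 circ 0.6956 0.1373 0.0396 mean [0.6946 0.137 ]
   icing (array([0.6951, 0.1372]), np.float64(0.0341), np.float64(-11.7), 717)
M depth: 0.0143 circ 0.4384 -0.1361 0.0334 mean [ 0.4386 -0.135 ]
   icing (array([ 0.4382, -0.136 ]), np.float64(0.0279), np.float64(-21.7), 531)
S depth: 0.0142 circ 0.5731 -0.1339 0.027 mean [ 0.5731 -0.1335]
   icing (array([ 0.5732, -0.1345]), np.float64(0.0209), np.float64(-20.5), 313)
T depth: 0.0141 circ 0.5555 0.1288 0.02 mean [0.5556 0.1282]
   icing (array([0.5558, 0.1284]), np.float64(0.0148), np.float64(28.1), 168)
board depth: 0.0108 circ 0.5122 -0.3258 0.0706 mean [ 0.5118 -0.3257]
nozzle depth: 0.0221 circ 0.6974 -0.0072 0.0121 mean [ 0.6945 -0.0066]
pot depth: 0.0446 circ 0.556 0.0017 0.0224 mean [0.5554 0.0018]
side L (array([0.6942, 0.1373]), np.float64(0.034), np.float64(-11.7), 555)
side M (array([ 0.4375, -0.1354]), np.float64(0.0269), np.float64(-22.5), 304)
side S (array([ 0.5728, -0.1347]), np.float64(0.021), np.float64(-16.5), 131)
side T (array([0.5549, 0.1283]), np.float64(0.0144), np.float64(29.0), 141)
side board ((0.5049100518226624, -0.3738306760787964), 0.118357814848423) [ 0.50882273 -0.33005612  0.01118695]
```

Measurements agree between the two cameras to about 1 mm. Next is a helper that turns a world target into tool-axis units.

```bash
cat > go.py <<'E'
import sys,numpy as np
from rig import robot
o=robot.get_obs();R=o['tool_rot'];p=o['position']
y=np.degrees(np.arctan2(R[1,1],R[0,1]))
print('t',round(o['t'],2),'p',p.round(4),'jaw az',y.round(2),'tilt z',R[:,2].round(4),'w',round(o['gripper_width'],4),'F',np.round(o['wrist_force'],1),'j7',round(o['joints'][6],2),'j',np.round(o['joints'],2))
for a in sys.argv[1:]:
    x=[float(s) for s in a.split(',')]
    # shift in tool axes, before turn
    d=R.T@(np.array(x[:3])-p)/.025
    print('units',d.round(2),'turn',round(-(x[3]-y),1) if len(x)>3 else '')
E
python3 go.py 0.695,0.137,0.12,78.3
```

```text
t 0.1 p [0.1542 0.6308 0.2146] jaw az 76.27 tilt z [-3.0e-04 -1.6e-03 -1.0e+00] w 0.0855 F [0.1 0.  0.5] j7 -0.07 j [-1.4   0.54 -0.    1.54  0.    1.07 -0.07]
units [-25.7  -14.05   3.81] turn -2.0
```

```bash
python3 -m jog '[{"tx":-0.6,"ty":-0.3},{"tx":-1,"ty":-0.55},{"tx":-1,"ty":-0.55},{"tx":-1,"ty":-0.55},{"tx":-1,"ty":-0.55},{"tx":-1,"ty":-0.55},{"tx":-1,"ty":-0.55},{"tx":-1,"ty":-0.55},{"tx":-1,"ty":-0.55},{"tx":-1,"ty":-0.55},{"tx":-1,"ty":-0.55},{"tx":-1,"ty":-0.55}]' 20; python3 go.py 0.695,0.137,0.12,78.3
```

```text
t 0.1 p [0.1542 0.6308 0.2146] jaw az 76.27 tilt z [-3.0e-04 -1.6e-03 -1.0e+00] w 0.0855 F [0.1 0.  0.5] j7 -0.07 j [-1.4   0.54 -0.    1.54  0.    1.07 -0.07]
units [-25.7  -14.05   3.81] turn -2.0invalid input at $[0]: expected keys tx, ty, tz, turn, hand
```

```bash
python3 -m jog '[{"tx":-0.6,"ty":-0.3,"tz":0,"turn":0,"hand":1},{"tx":-1,"ty":-0.55,"tz":0,"turn":0,"hand":1},{"tx":-1,"ty":-0.55,"tz":0,"turn":0,"hand":1},{"tx":-1,"ty":-0.55,"tz":0,"turn":0,"hand":1},{"tx":-1,"ty":-0.55,"tz":0,"turn":0,"hand":1},{"tx":-1,"ty":-0.55,"tz":0,"turn":0,"hand":1},{"tx":-1,"ty":-0.55,"tz":0,"turn":0,"hand":1},{"tx":-1,"ty":-0.55,"tz":0,"turn":0,"hand":1},{"tx":-1,"ty":-0.55,"tz":0,"turn":0,"hand":1},{"tx":-1,"ty":-0.55,"tz":0,"turn":0,"hand":1},{"tx":-1,"ty":-0.55,"tz":0,"turn":0,"hand":1},{"tx":-1,"ty":-0.55,"tz":0,"turn":0,"hand":1}]' 20; python3 go.py 0.695,0.137,0.12,78.3
```

```text
t: 1.3
position: [0.3998, 0.4059, 0.2153]
tool_rot: [[-0.971, 0.239, 0.0], [0.239, 0.971, -0.001], [-0.0, -0.001, -1.0]]
wrist_force: [-1.4, 0.8, 0.2]
gripper_width: 0.0854
t 1.3 p [0.3998 0.4059 0.2153] jaw az 76.2 tilt z [ 2.e-04 -7.e-04 -1.e+00] w 0.0854 F [-1.4  0.8  0.2] j7 0.49 j [-0.93  0.4   0.07  1.76 -0.03  0.98  0.49]
units [-14.03  -7.62   3.82] turn -2.1
```

```bash
python3 -m jog '[{"tx":-1,"ty":-0.55,"tz":0,"turn":0,"hand":1},{"tx":-1,"ty":-0.55,"tz":0,"turn":0,"hand":1},{"tx":-1,"ty":-0.55,"tz":0,"turn":0,"hand":1},{"tx":-1,"ty":-0.55,"tz":0,"turn":0,"hand":1},{"tx":-1,"ty":-0.55,"tz":0,"turn":0,"hand":1},{"tx":-1,"ty":-0.55,"tz":0,"turn":0,"hand":1},{"tx":-1,"ty":-0.55,"tz":0,"turn":0,"hand":1},{"tx":-1,"ty":-0.55,"tz":0,"turn":0,"hand":1},{"tx":-1,"ty":-0.55,"tz":0.5,"turn":0,"hand":1},{"tx":-1,"ty":-0.55,"tz":0.5,"turn":0,"hand":1},{"tx":-1,"ty":-0.55,"tz":0.5,"turn":-2.1,"hand":1},{"tx":-1,"ty":-0.55,"tz":0.5,"turn":0,"hand":1}]'; python3 go.py 0.695,0.137,0.12,78.3
```

```text
t: 2.5
position: [0.6518, 0.1748, 0.1648]
tool_rot: [[-0.979, 0.202, -0.0], [0.202, 0.979, -0.001], [0.0, -0.001, -1.0]]
wrist_force: [-0.2, 0.6, 0.6]
gripper_width: 0.0852
t 2.5 p [0.6518 0.1748 0.1648] jaw az 78.35 tilt z [-5.e-04 -8.e-04 -1.e+00] w 0.0852 F [-0.2  0.6  0.6] j7 1.11 j [-0.42  0.63  0.14  1.51 -0.1   1.    1.11]
units [-2.   -1.13  1.79] turn 0.0
```

```bash
python3 -m jog '[{"tx":-1,"ty":-0.5,"tz":0.5,"turn":0,"hand":1},{"tx":-0.5,"ty":-0.3,"tz":0.5,"turn":0,"hand":1},{"tx":0,"ty":0,"tz":0,"turn":0,"hand":1}]'; python3 go.py 0.695,0.137,0.04,78.3; python3 - <<'E'
from h import *
from rig import robot
for n in('side','top'):
    c=robot.camera(n);pickle.dump(c,open(n+'1.pkl','wb'));im=c['image'][:,:,::-1]
    s=np.s_[120:320,100:340] if n=='side' else np.s_[90:240,160:360]
    cv2.imwrite(f'pics/{n}1.png',cv2.resize(im[s],None,fx=3,fy=3,interpolation=cv2.INTER_CUBIC))
E
```

```text
t: 2.8
position: [0.6836, 0.1465, 0.138]
tool_rot: [[-0.979, 0.206, -0.003], [0.206, 0.979, -0.003], [0.002, -0.003, -1.0]]
wrist_force: [-1.0, 0.2, -0.2]
gripper_width: 0.0855
t 2.8 p [0.6836 0.1465 0.138 ] jaw az 78.14 tilt z [-0.0031 -0.0027 -1.    ] w 0.0855 F [-1.   0.2 -0.2] j7 1.16 j [-0.36  0.7   0.14  1.46 -0.11  0.99  1.16]
units [-0.54 -0.26  3.92] turn -0.2
```

View pics/side1.png

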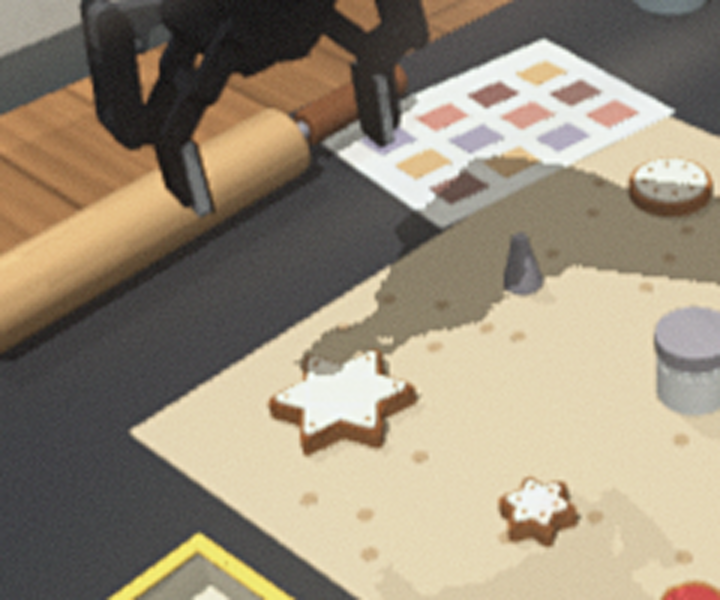

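The side view shows the open jaws over the large star, with fingertips at crop (200,210) and (385,140). I'll check their height by depth.

```bash
python3 go.py 0.695,0.137,0.04,78.3; python3 - <<'E'
from h import *
c=pickle.load(open('side1.pkl','rb'));W=world(c)
for s in(np.s_[160:196,150:175],np.s_[140:172,215:240]):
    p=W[s].reshape(-1,3);p=p[(abs(p[:,0]-.69)<.04)&(abs(p[:,1]-.14)<.09)&(p[:,2]>.05)];print(p[np.argsort(p[:,2])[:8]].round(4))
E
```

```text
t 2.9 p [0.6831 0.1508 0.1401] jaw az 78.36 tilt z [-1.5e-03  4.0e-04 -1.0e+00] w 0.0855 F [-1.1  0.3  0.3] j7 1.16 j [-0.37  0.7   0.14  1.45 -0.11  0.99  1.16]
units [-0.58 -0.44  4.  ] turn 0.1
[[0.693  0.1941 0.1684]
 [0.6899 0.1948 0.1685]
 [0.6862 0.1958 0.169 ]
 [0.6837 0.1925 0.17  ]
 [0.6833 0.1895 0.1702]
 [0.6922 0.1942 0.1703]
 [0.6827 0.1962 0.1708]
 [0.6809 0.1926 0.1713]]
[[0.6721 0.1042 0.1681]
 [0.6684 0.1056 0.1685]
 [0.6742 0.1041 0.1688]
 [0.6656 0.1004 0.1688]
 [0.6799 0.1028 0.1693]
 [0.6722 0.1038 0.1695]
 [0.6657 0.1058 0.1697]
 [0.6821 0.1026 0.17  ]]
```

```bash
python3 - <<'E'
from h import *
c=pickle.load(open('side1.pkl','rb'));W=world(c)
for s in(1,-1):
  for z in(.126,.139,.168): print(s,z,proj(c,[.683+.01*s,.151+.049*s,z]).round(1))
for v,u in[(188,166),(184,165),(175,160),(186,168),(165,228),(160,226)]: print(v,u,W[v,u].round(4))
E
```

```text
1 0.126 [167.2 215.8]
1 0.139 [165.1 208.4]
1 0.168 [160.4 191.1]
-1 0.126 [229.4 190.1]
-1 0.139 [228.3 182.9]
-1 0.168 [225.7 166.2]
188 166 [0.6836 0.1961 0.1752]
184 165 [0.6848 0.1953 0.1806]
175 160 [0.6881 0.1972 0.1943]
186 168 [0.6824 0.1932 0.1774]
165 228 [0.6645 0.1042 0.1744]
160 226 [0.6653 0.1057 0.183 ]
```

```bash
python3 -m jog '[{"tx":0,"ty":0,"tz":0,"turn":0,"hand":1}]'; python3 go.py 0.695,0.137,0.04,78.3;  python3 - <<'E'
from h import *
from rig import robot
for n in('side','top'):
    c=robot.camera(n);pickle.dump(c,open(n+'2.pkl','wb'));im=c['image'][:,:,::-1]
    s=np.s_[120:320,100:340] if n=='side' else np.s_[90:240,160:360]
    cv2.imwrite(f'pics/{n}2.png',cv2.resize(im[s],None,fx=3,fy=3,interpolation=cv2.INTER_CUBIC))
    W=world(c);p=W.reshape(-1,3);p=p[(abs(p[:,0]-.69)<.05)&(abs(p[:,1]-.14)<.09)&(p[:,2]>.05)];print(n,np.percentile(p[:,2],[0,1,5]))
E
python3 go.py
```

```text
t: 3.0
position: [0.6834, 0.1522, 0.1411]
tool_rot: [[-0.98, 0.2, 0.0], [0.2, 0.98, 0.001], [0.0, 0.001, -1.0]]
wrist_force: [-0.8, 0.0, -0.1]
gripper_width: 0.0857
t 3.0 p [0.6834 0.1522 0.1411] jaw az 78.47 tilt z [ 2.0e-04  1.3e-03 -1.0e+00] w 0.0857 F [-0.8  0.  -0.1] j7 1.16 j [-0.37  0.7   0.14  1.45 -0.11  0.99  1.16]
units [-0.58 -0.51  4.04] turn 0.2
side [0.17016682 0.18203532 0.20851243]
top [0.17363099 0.22180937 0.25007561]
t 3.1 p [0.6836 0.1521 0.1414] jaw az 78.47 tilt z [ 8.0e-04  1.1e-03 -1.0e+00] w 0.0852 F [-0.1 -0.1  0.7] j7 1.16 j [-0.37  0.7   0.14  1.45 -0.11  0.99  1.16]
```

View pics/side2.png

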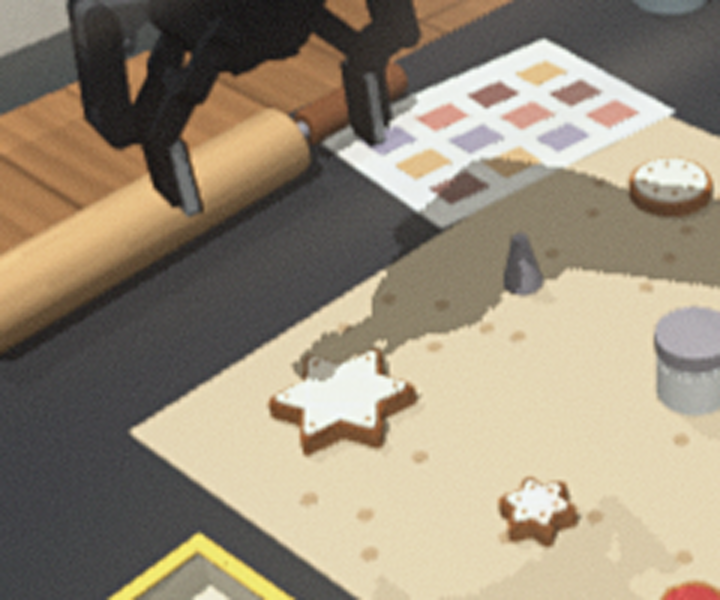

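View pics/top2.png

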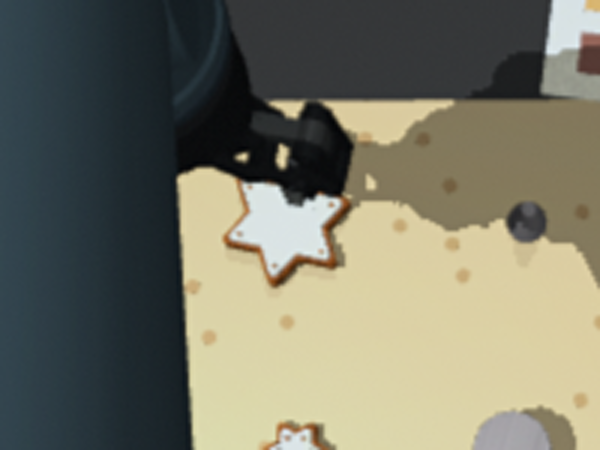

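Both cameras put the open fingertips at about z 0.168, where the stated geometry gives about 0.139. I'll centre over the star, go down partway and look again before trusting either figure.

```bash
python3 -m jog '[{"tx":-0.58,"ty":-0.51,"tz":0.3,"turn":0,"hand":1},{"tx":0,"ty":0,"tz":0.7,"turn":0,"hand":1},{"tx":0,"ty":0,"tz":0.8,"turn":0,"hand":1},{"tx":0,"ty":0,"tz":0.8,"turn":0,"hand":1},{"tx":0,"ty":0,"tz":0.8,"turn":0,"hand":1},{"tx":0,"ty":0,"tz":0.4,"turn":0,"hand":1},{"tx":0,"ty":0,"tz":0,"turn":0,"hand":1},{"tx":0,"ty":0,"tz":0,"turn":0,"hand":1}]'; python3 go.py 0.695,0.137,0.0132,78.3;  python3 - <<'E'
from h import *
from rig import robot
for n in('side',):
    c=robot.camera(n);pickle.dump(c,open(n+'3.pkl','wb'));im=c['image'][:,:,::-1]
    s=np.s_[120:320,100:340]
    cv2.imwrite(f'pics/{n}3.png',cv2.resize(im[s],None,fx=3,fy=3,interpolation=cv2.INTER_CUBIC))
E
python3 go.py
```

```text
t: 3.9
position: [0.6959, 0.1348, 0.0455]
tool_rot: [[-0.979, 0.202, 0.0], [0.202, 0.979, -0.0], [-0.0, -0.0, -1.0]]
wrist_force: [-0.2, 0.9, 0.7]
gripper_width: 0.0855
t 3.9 p [0.6959 0.1348 0.0455] jaw az 78.34 tilt z [ 3.e-04 -1.e-04 -1.e+00] w 0.0855 F [-0.2  0.9  0.7] j7 1.2 j [-0.33  0.83  0.12  1.47 -0.12  0.85  1.2 ]
units [0.05 0.08 1.29] turn 0.0
t 3.95 p [0.6964 0.135  0.0462] jaw az 78.35 tilt z [ 1.5e-03  2.0e-04 -1.0e+00] w 0.0853 F [ 0.4 -0.9  1.2] j7 1.2 j [-0.33  0.83  0.12  1.47 -0.12  0.85  1.2 ]
```

View pics/side3.png

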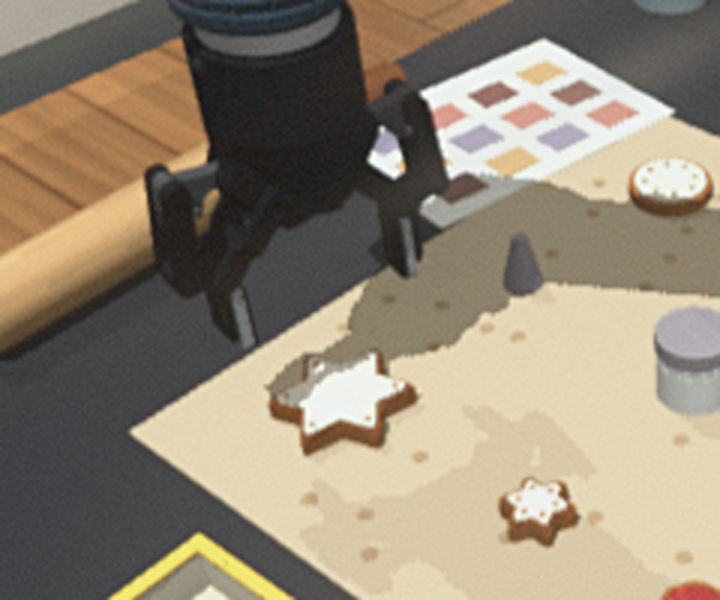

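```bash
python3 - <<'E'
from h import *
c=pickle.load(open('side3.pkl','rb'));W=world(c)
for s in(np.s_[205:240,170:186],np.s_[185:215,225:240]):
    p=W[s].reshape(-1,3);p=p[(abs(p[:,0]-.695)<.04)&(abs(p[:,1]-.137)<.09)&(p[:,2]>.03)];print(p[np.argsort(p[:,2])[:6]].round(4))
for u,v in[(182.7,235),(236.7,210.7)]:
  for z in(.045,.07): print(u,z,ray(c,u,v,z).round(4))
c=pickle.load(open('side0.pkl','rb'));W=world(c);z=W[...,2]
print('pot/nozzle tops side',np.percentile(z[225:240,322:342],50),z[196:205,270:277].max(), 'table',np.median(z[270:300,440:470]),'parch',np.median(z[225:245,370:400]), 'rim',)
E
```

```text
[[0.7055 0.1823 0.076 ]
 [0.6992 0.1834 0.0762]
 [0.7021 0.1829 0.0763]
 [0.6959 0.182  0.0771]
 [0.6943 0.1793 0.0782]
 [0.6949 0.1806 0.0787]]
[[0.6905 0.0914 0.0755]
 [0.6937 0.0907 0.0755]
 [0.6872 0.0919 0.0774]
 [0.6936 0.0904 0.0775]
 [0.684  0.0928 0.0775]
 [0.6808 0.0935 0.0775]]
182.7 0.045 [0.7313 0.1627 0.045 ]
182.7 0.07 [0.704 0.178 0.07 ]
236.7 0.045 [0.7123 0.0638 0.045 ]
236.7 0.07 [0.686  0.0841 0.07  ]
pot/nozzle tops side 0.04482110911605694 0.0386304571096695 table 0.0013015703622196173 parch 0.0016985472837658944 rim
```

The scene depths are sound (pot top 0.045, parchment 0.0017), yet the fingertips sit about 29 mm above the reported TCP. I'll narrow the jaws, go down to a height that is safe either way, and look.

```bash
python3 -m jog '[{"tx":0.05,"ty":0.08,"tz":0.3,"turn":0,"hand":0.85},{"tx":0,"ty":0,"tz":0.4,"turn":0,"hand":0.85},{"tx":0,"ty":0,"tz":0.3,"turn":0,"hand":0.85},{"tx":0,"ty":0,"tz":0,"turn":0,"hand":0.85},{"tx":0,"ty":0,"tz":0,"turn":0,"hand":0.85}]'; python3 go.py 0.695,0.137,0.0132,78.3;  python3 - <<'E'
from h import *
from rig import robot
for n in('side',):
    c=robot.camera(n);pickle.dump(c,open(n+'4.pkl','wb'));im=c['image'][:,:,::-1]
    s=np.s_[180:300,140:290]
    cv2.imwrite(f'pics/{n}4.png',cv2.resize(im[s],None,fx=5,fy=5,interpolation=cv2.INTER_CUBIC))
    W=world(c);p=W[180:280,150:250].reshape(-1,3);p=p[(abs(p[:,0]-.695)<.02)&(abs(p[:,1]-.137)<.06)&(p[:,2]>.022)]
    for q in(p[p[:,1]>.137],p[p[:,1]<.137]):print(q[np.argsort(q[:,2])[:6]].round(4))
E
python3 go.py
```

```text
t: 4.45
position: [0.6946, 0.1371, 0.02]
tool_rot: [[-0.979, 0.202, -0.001], [0.202, 0.979, -0.0], [0.001, -0.0, -1.0]]
wrist_force: [0.0, -0.8, -0.3]
gripper_width: 0.0723
t 4.45 p [0.6946 0.1371 0.02  ] jaw az 78.36 tilt z [-6.e-04 -3.e-04 -1.e+00] w 0.0723 F [ 0.  -0.8 -0.3] j7 1.2 j [-0.33  0.86  0.12  1.47 -0.12  0.81  1.2 ]
units [-0.02  0.    0.27] turn 0.1
[[0.6993 0.179  0.0468]
 [0.6954 0.18   0.0476]
 [0.6919 0.1749 0.0482]
 [0.6935 0.1794 0.0483]
 [0.6986 0.179  0.0492]
 [0.6912 0.1791 0.0494]]
[[0.6833 0.1008 0.0456]
 [0.68   0.1016 0.0457]
 [0.6893 0.0996 0.0459]
 [0.6784 0.0985 0.0467]
 [0.6851 0.1011 0.047 ]
 [0.6909 0.1001 0.0475]]
t 4.5 p [0.695  0.1371 0.0204] jaw az 78.35 tilt z [ 2.e-04 -1.e-04 -1.e+00] w 0.0725 F [ 0.9 -0.5  0.6] j7 1.2 j [-0.33  0.86  0.12  1.47 -0.12  0.81  1.2 ]
```

View pics/side4.png

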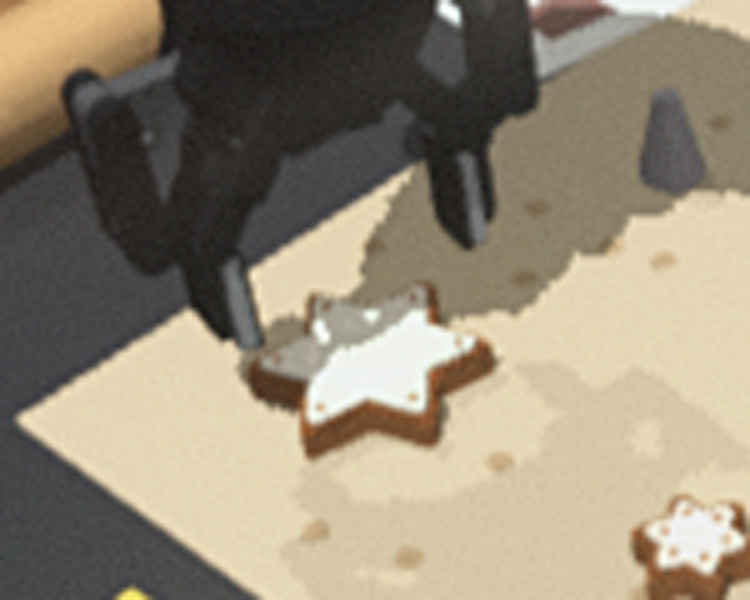

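The tips are plainly above the star (z≈0.046 with TCP 0.020), so the cameras are right: with these jaws the tip is about 26 mm above the reported TCP. I'll go down in stages using the observed tip height and the wrist force.

```bash
python3 -m jog '[{"tx":0,"ty":0,"tz":0.4,"turn":0,"hand":0.85},{"tx":0,"ty":0,"tz":0.4,"turn":0,"hand":0.85},{"tx":0,"ty":0,"tz":0.2,"turn":0,"hand":0.85},{"tx":0,"ty":0,"tz":0,"turn":0,"hand":0.85},{"tx":0,"ty":0,"tz":0,"turn":0,"hand":0.85}]'; python3 go.py 0.695,0.137,0.0132,78.3;  python3 - <<'E'
from h import *
from rig import robot
for n in('side',):
    c=robot.camera(n);pickle.dump(c,open(n+'5.pkl','wb'));im=c['image'][:,:,::-1]
    s=np.s_[180:300,140:290]
    cv2.imwrite(f'pics/{n}5.png',cv2.resize(im[s],None,fx=5,fy=5,interpolation=cv2.INTER_CUBIC))
    W=world(c);p=W[180:280,150:250].reshape(-1,3);p=p[(abs(p[:,0]-.695)<.02)&(abs(p[:,1]-.137)<.06)&(p[:,2]>.018)]
    for q in(p[p[:,1]>.137],p[p[:,1]<.137]):print(q[np.argsort(q[:,2])[:6]].round(4))
E
python3 go.py
```

```text
t: 5.0
position: [0.6948, 0.1372, -0.0048]
tool_rot: [[-0.979, 0.202, -0.0], [0.202, 0.979, -0.0], [0.0, -0.0, -1.0]]
wrist_force: [0.7, 0.5, -0.5]
gripper_width: 0.0726
t 5.0 p [ 0.6948  0.1372 -0.0048] jaw az 78.36 tilt z [-3.e-04 -1.e-04 -1.e+00] w 0.0726 F [ 0.7  0.5 -0.5] j7 1.2 j [-0.33  0.9   0.11  1.47 -0.13  0.78  1.2 ]
units [-0.01 -0.   -0.72] turn 0.1
[[0.6998 0.1788 0.0207]
 [0.7021 0.1787 0.0214]
 [0.695  0.1802 0.0225]
 [0.6931 0.1758 0.0225]
 [0.6937 0.1772 0.0232]
 [0.6988 0.1789 0.0236]]
[[0.6911 0.0999 0.0213]
 [0.6815 0.102  0.0214]
 [0.6843 0.1015 0.0217]
 [0.6934 0.0999 0.0222]
 [0.6864 0.1017 0.0229]
 [0.6818 0.1014 0.0231]]
t 5.05 p [ 0.6951  0.1372 -0.0044] jaw az 78.36 tilt z [ 4.e-04  0.e+00 -1.e+00] w 0.0725 F [ 0.3 -0.3 -0.1] j7 1.2 j [-0.33  0.9   0.11  1.47 -0.13  0.78  1.2 ]
```

View pics/side5.png

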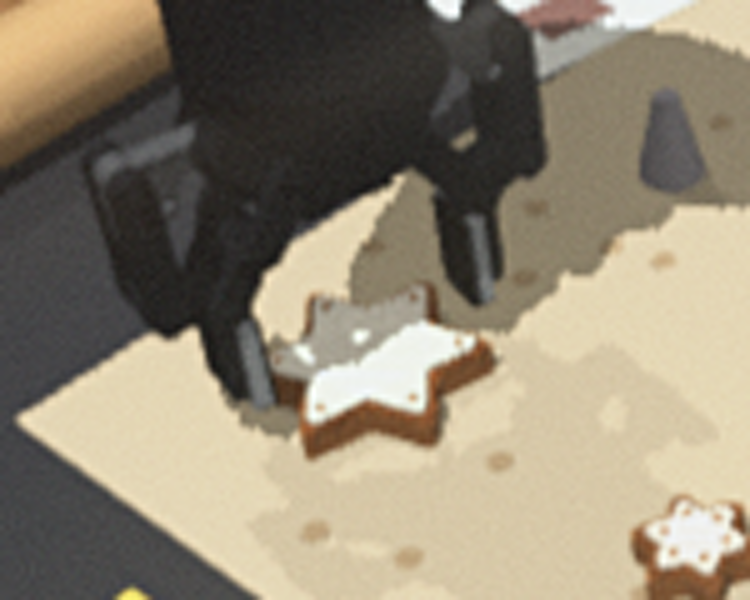

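The tips are now at about z 0.020, straddling the notches at crop (262,405) and (485,300). I need about 12 mm more, then close.

```bash
python3 -m jog '[{"tx":0,"ty":0,"tz":0.3,"turn":0,"hand":0.85},{"tx":0,"ty":0,"tz":0.2,"turn":0,"hand":0.85},{"tx":0,"ty":0,"tz":0,"turn":0,"hand":0.85},{"tx":0,"ty":0,"tz":0,"turn":0,"hand":0.72},{"tx":0,"ty":0,"tz":0,"turn":0,"hand":0.6},{"tx":0,"ty":0,"tz":0,"turn":0,"hand":0.5},{"tx":0,"ty":0,"tz":0,"turn":0,"hand":0.5},{"tx":0,"ty":0,"tz":0,"turn":0,"hand":0.5}]' 25; python3 go.py 0.695,0.137,0.0132,78.3;  python3 - <<'E'
from h import *
from rig import robot
for n in('side',):
    c=robot.camera(n);pickle.dump(c,open(n+'6.pkl','wb'));im=c['image'][:,:,::-1]
    s=np.s_[180:300,140:290]
    cv2.imwrite(f'pics/{n}6.png',cv2.resize(im[s],None,fx=5,fy=5,interpolation=cv2.INTER_CUBIC))
E
python3 go.py
```

```text
t: 5.85
position: [0.695, 0.1373, -0.0168]
tool_rot: [[-0.979, 0.202, 0.0], [0.202, 0.979, 0.0], [-0.0, 0.0, -1.0]]
wrist_force: [-1.0, 0.1, 1.7]
gripper_width: 0.0609
t 5.85 p [ 0.695   0.1373 -0.0168] jaw az 78.36 tilt z [ 5.e-04  1.e-04 -1.e+00] w 0.0609 F [-1.   0.1  1.7] j7 1.2 j [-0.33  0.92  0.11  1.47 -0.13  0.76  1.2 ]
units [-0.   -0.01 -1.2 ] turn 0.1
t 5.9 p [ 0.695   0.1372 -0.0169] jaw az 78.36 tilt z [ 4.e-04  0.e+00 -1.e+00] w 0.061 F [-0.5 -0.8  2.6] j7 1.2 j [-0.33  0.92  0.11  1.47 -0.13  0.76  1.2 ]
```

View pics/side6.png

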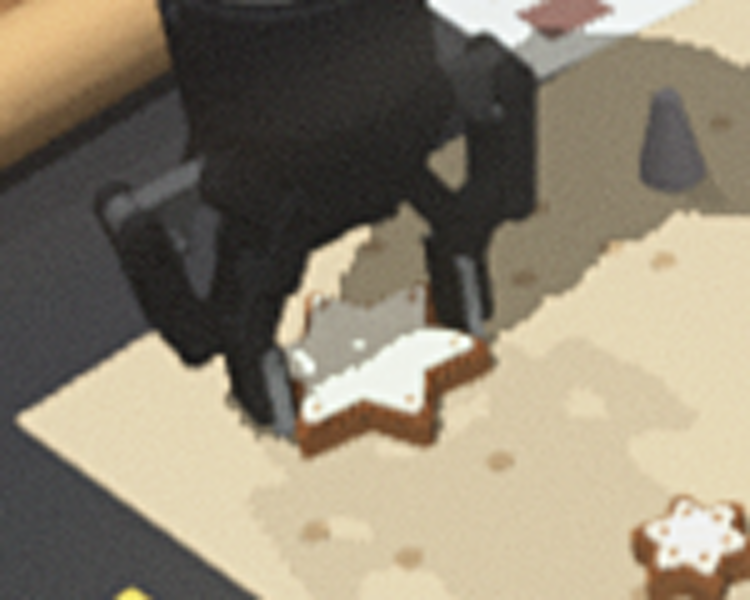

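```bash
python3 -m jog '[{"tx":0,"ty":0,"tz":-0.2,"turn":0,"hand":0.5},{"tx":0,"ty":0,"tz":-0.4,"turn":0,"hand":0.5},{"tx":0,"ty":0,"tz":-0.6,"turn":0,"hand":0.5},{"tx":0,"ty":0,"tz":-0.7,"turn":0,"hand":0.5},{"tx":0,"ty":0,"tz":-0.7,"turn":0,"hand":0.5},{"tx":0,"ty":0,"tz":-0.6,"turn":0,"hand":0.5},{"tx":0,"ty":0,"tz":-0.3,"turn":0,"hand":0.5},{"tx":0,"ty":0,"tz":0,"turn":0,"hand":0.5}]'; python3 go.py 0.512,-0.326,0.07,78.3;  python3 - <<'E'
from h import *
from rig import robot
c=robot.camera('side');pickle.dump(c,open('side7.pkl','wb'));im=c['image'][:,:,::-1]
cv2.imwrite('pics/side7.png',cv2.resize(im[100:300,100:340],None,fx=3,fy=3,interpolation=cv2.INTER_CUBIC))
E
```

```text
t: 6.7
position: [0.6958, 0.1375, 0.0722]
tool_rot: [[-0.979, 0.202, 0.003], [0.202, 0.979, 0.001], [-0.002, 0.001, -1.0]]
wrist_force: [-0.2, 0.1, -0.8]
gripper_width: 0.0607
t 6.7 p [0.6958 0.1375 0.0722] jaw az 78.36 tilt z [ 2.6e-03  6.0e-04 -1.0e+00] w 0.0607 F [-0.2  0.1 -0.8] j7 1.19 j [-0.34  0.8   0.13  1.46 -0.12  0.89  1.19]
units [  3.46 -19.64   0.06] turn 0.1
```

View pics/side7.png

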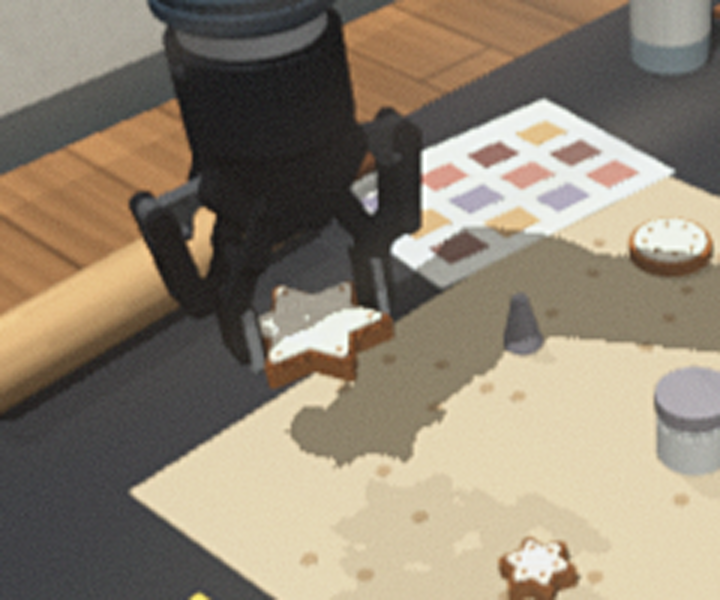

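The star is held level. Moving it to the board.

```bash
python3 -m jog '[{"tx":0.05,"ty":-0.4,"tz":0,"turn":0,"hand":0.5},{"tx":0.15,"ty":-0.8,"tz":0,"turn":0,"hand":0.5},{"tx":0.15,"ty":-0.9,"tz":0,"turn":0,"hand":0.5},{"tx":0.15,"ty":-0.9,"tz":0,"turn":0,"hand":0.5},{"tx":0.15,"ty":-0.9,"tz":0,"turn":0,"hand":0.5},{"tx":0.15,"ty":-0.9,"tz":0,"turn":0,"hand":0.5},{"tx":0.15,"ty":-0.9,"tz":0,"turn":0,"hand":0.5},{"tx":0.15,"ty":-0.9,"tz":0,"turn":0,"hand":0.5},{"tx":0.15,"ty":-0.9,"tz":0,"turn":0,"hand":0.5},{"tx":0.15,"ty":-0.9,"tz":0,"turn":0,"hand":0.5},{"tx":0.15,"ty":-0.9,"tz":0,"turn":0,"hand":0.5},{"tx":0.15,"ty":-0.9,"tz":0,"turn":0,"hand":0.5}]'; python3 go.py 0.512,-0.326,0.07,78.3
```

```text
t: 7.95
position: [0.6, -0.1056, 0.0695]
tool_rot: [[-0.979, 0.202, -0.002], [0.202, 0.979, -0.0], [0.002, -0.001, -1.0]]
wrist_force: [0.3, 0.1, 0.3]
gripper_width: 0.0612
t 7.95 p [ 0.6    -0.1056  0.0695] jaw az 78.33 tilt z [-2.e-03 -3.e-04 -1.e+00] w 0.0612 F [0.3 0.1 0.3] j7 1.55 j [ 0.01  0.66  0.12  1.75 -0.11  0.74  1.55]
units [ 1.67 -9.35 -0.01] turn 0.0
```

```bash
python3 -m jog '[{"tx":0.2,"ty":-0.9,"tz":0,"turn":0,"hand":0.5},{"tx":0.2,"ty":-0.9,"tz":0,"turn":0,"hand":0.5},{"tx":0.2,"ty":-0.9,"tz":0,"turn":0,"hand":0.5},{"tx":0.2,"ty":-0.9,"tz":0,"turn":0,"hand":0.5},{"tx":0.2,"ty":-0.9,"tz":0,"turn":0,"hand":0.5},{"tx":0.2,"ty":-0.9,"tz":0,"turn":0,"hand":0.5},{"tx":0.2,"ty":-0.9,"tz":0,"turn":0,"hand":0.5},{"tx":0.2,"ty":-0.8,"tz":0,"turn":0,"hand":0.5},{"tx":0.1,"ty":-0.6,"tz":0,"turn":0,"hand":0.5},{"tx":0.05,"ty":-0.4,"tz":0,"turn":0,"hand":0.5},{"tx":0,"ty":0,"tz":0,"turn":0,"hand":0.5},{"tx":0,"ty":0,"tz":0,"turn":0,"hand":0.5}]'; python3 go.py 0.512,-0.326,0.02,78.3
```

```text
t: 9.15
position: [0.5184, -0.2926, 0.0702]
tool_rot: [[-0.98, 0.201, 0.0], [0.201, 0.98, 0.001], [0.0, 0.001, -1.0]]
wrist_force: [0.0, 0.5, -0.3]
gripper_width: 0.0611
t 9.15 p [ 0.5184 -0.2926  0.0702] jaw az 78.4 tilt z [ 0.e+00  8.e-04 -1.e+00] w 0.0611 F [ 0.   0.5 -0.3] j7 1.89 j [ 0.36  0.63  0.11  1.79 -0.1   0.72  1.89]
units [-0.02 -1.36  2.01] turn 0.1
```

```bash
python3 -m jog '[{"tx":0,"ty":-0.6,"tz":0.2,"turn":0,"hand":0.5},{"tx":0,"ty":-0.56,"tz":0.5,"turn":0,"hand":0.5},{"tx":0,"ty":-0.2,"tz":0.6,"turn":0,"hand":0.5},{"tx":0,"ty":0,"tz":0.6,"turn":0,"hand":0.5},{"tx":0,"ty":0,"tz":0.3,"turn":0,"hand":0.5},{"tx":0,"ty":0,"tz":0,"turn":0,"hand":0.5},{"tx":0,"ty":0,"tz":0,"turn":0,"hand":0.5}]'; python3 go.py 0.512,-0.326,-0.0065,78.3;  python3 - <<'E'
from h import *
from rig import robot
for n in('side','top'):
    c=robot.camera(n);pickle.dump(c,open(n+'8.pkl','wb'));im=c['image'][:,:,::-1]
    s=np.s_[60:240,360:560] if n=='side' else np.s_[180:360,420:640]
    cv2.imwrite(f'pics/{n}8.png',cv2.resize(im[s],None,fx=3,fy=3,interpolation=cv2.INTER_CUBIC))
E
```

```text
t: 9.85
position: [0.5115, -0.3261, 0.0152]
tool_rot: [[-0.98, 0.201, -0.0], [0.201, 0.98, 0.0], [0.0, 0.0, -1.0]]
wrist_force: [0.3, 0.2, -0.4]
gripper_width: 0.061
t 9.85 p [ 0.5115 -0.3261  0.0152] jaw az 78.41 tilt z [-1.e-04  5.e-04 -1.e+00] w 0.061 F [ 0.3  0.2 -0.4] j7 1.95 j [ 0.42  0.74  0.1   1.77 -0.11  0.64  1.95]
units [-0.02  0.01  0.87] turn 0.1
```

View pics/side8.png

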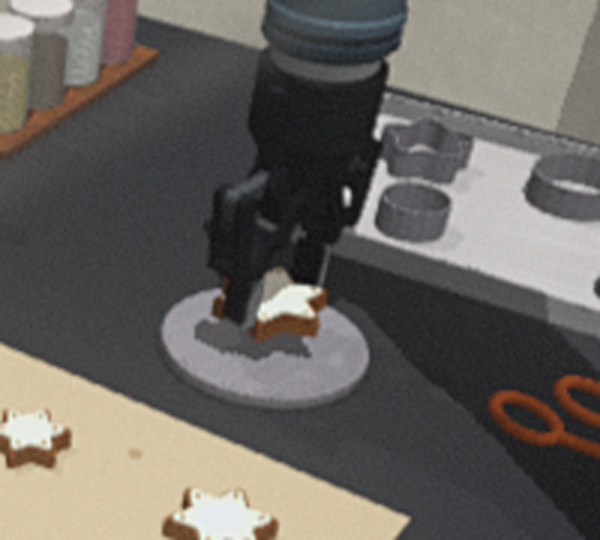

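View pics/top8.png

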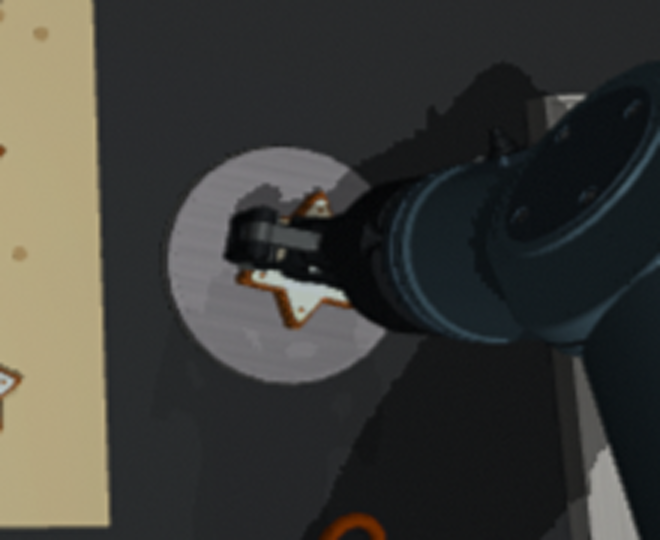

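The side view shows the star hanging over the board's middle, with a shadow gap of about 20 mm. Lowering.

```bash
python3 -m jog '[{"tx":-0.02,"ty":0,"tz":0.3,"turn":0,"hand":0.5},{"tx":0,"ty":0,"tz":0.3,"turn":0,"hand":0.5},{"tx":0,"ty":0,"tz":0.24,"turn":0,"hand":0.5},{"tx":0,"ty":0,"tz":0,"turn":0,"hand":0.5}]'; python3 -m jog '[{"tx":0,"ty":0,"tz":0.05,"turn":0,"hand":0.5},{"tx":0,"ty":0,"tz":0,"turn":0,"hand":0.5}]';  python3 - <<'E'
from h import *
from rig import robot
for n in('side',):
    c=robot.camera(n);pickle.dump(c,open(n+'9.pkl','wb'));im=c['image'][:,:,::-1]
    s=np.s_[110:210,390:510]
    cv2.imwrite(f'pics/{n}9.png',cv2.resize(im[s],None,fx=5,fy=5,interpolation=cv2.INTER_CUBIC))
E
```

```text
t: 10.35
position: [0.5113, -0.3266, -0.0065]
tool_rot: [[-0.979, 0.202, -0.001], [0.202, 0.979, 0.001], [0.001, 0.0, -1.0]]
wrist_force: [-0.2, 0.5, -1.2]
gripper_width: 0.0611
t: 10.55
position: [0.5116, -0.3269, -0.0068]
tool_rot: [[-0.979, 0.202, -0.0], [0.202, 0.979, 0.0], [0.0, 0.0, -1.0]]
wrist_force: [-0.5, 0.0, -0.2]
gripper_width: 0.0608
```

View pics/side9.png

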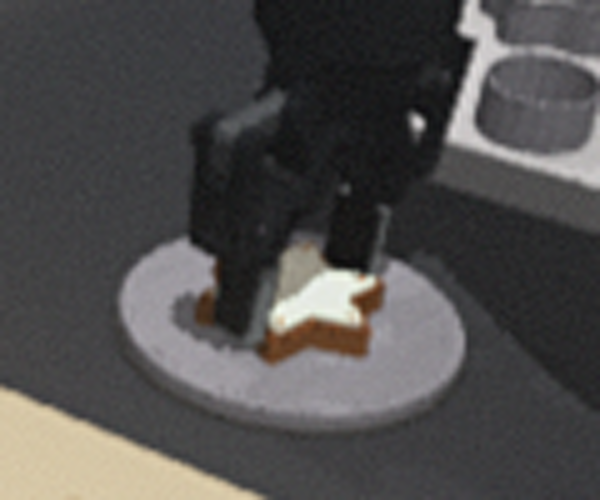

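```bash
python3 -m jog '[{"tx":0,"ty":0,"tz":0.06,"turn":0,"hand":0.5},{"tx":0,"ty":0,"tz":0,"turn":0,"hand":0.5}]'; python3 -m jog '[{"tx":0,"ty":0,"tz":0.06,"turn":0,"hand":0.5},{"tx":0,"ty":0,"tz":0,"turn":0,"hand":0.5}]'
```

```text
t: 10.8
position: [0.5118, -0.3269, -0.0071]
tool_rot: [[-0.979, 0.202, 0.0], [0.202, 0.979, 0.0], [-0.0, 0.0, -1.0]]
wrist_force: [-2.8, 1.6, 12.3]
gripper_width: 0.0613
t: 11.0
position: [0.5133, -0.3276, -0.0079]
tool_rot: [[-0.979, 0.202, 0.003], [0.202, 0.979, -0.001], [-0.003, -0.001, -1.0]]
wrist_force: [-1.8, 1.6, 13.9]
gripper_width: 0.06
```

Contact at about 12 N, so the star is on the board. I'll ease off and open.

```bash
python3 -m jog '[{"tx":0,"ty":0,"tz":-0.08,"turn":0,"hand":0.5},{"tx":0,"ty":0,"tz":0,"turn":0,"hand":0.72},{"tx":0,"ty":0,"tz":0,"turn":0,"hand":0.8},{"tx":0,"ty":0,"tz":0,"turn":0,"hand":0.9},{"tx":0,"ty":0,"tz":0,"turn":0,"hand":0.9},{"tx":0,"ty":0,"tz":-0.5,"turn":0,"hand":0.9},{"tx":0,"ty":0,"tz":-0.8,"turn":0,"hand":0.9},{"tx":0,"ty":0,"tz":-0.9,"turn":0,"hand":0.9},{"tx":0,"ty":0,"tz":-0.9,"turn":0,"hand":0.9}]'; python3 go.py 0.438,-0.136,0.06,68.2
```

```text
t: 11.9
position: [0.5117, -0.3269, 0.0712]
tool_rot: [[-0.979, 0.202, 0.0], [0.202, 0.979, -0.0], [-0.0, -0.0, -1.0]]
wrist_force: [0.3, 0.1, -1.0]
gripper_width: 0.0767
t 11.9 p [ 0.5117 -0.3269  0.0712] jaw az 78.36 tilt z [ 3.e-04 -1.e-04 -1.e+00] w 0.0767 F [ 0.3  0.1 -1. ] j7 1.95 j [ 0.41  0.65  0.11  1.76 -0.1   0.74  1.95]
units [4.43 6.88 0.45] turn 10.2
```

```bash
python3 -m jog '[{"tx":0.3,"ty":0.5,"tz":0,"turn":0,"hand":0.85},{"tx":0.5,"ty":0.8,"tz":0,"turn":0,"hand":0.85},{"tx":0.6,"ty":0.9,"tz":0,"turn":0,"hand":0.85},{"tx":0.6,"ty":0.9,"tz":0,"turn":0,"hand":0.85},{"tx":0.6,"ty":0.9,"tz":0,"turn":0,"hand":0.85},{"tx":0.6,"ty":0.9,"tz":0,"turn":0,"hand":0.85},{"tx":0.6,"ty":0.9,"tz":0,"turn":0,"hand":0.85},{"tx":0.4,"ty":0.7,"tz":0,"turn":0,"hand":0.85},{"tx":0.2,"ty":0.4,"tz":0,"turn":5.1,"hand":0.85},{"tx":0,"ty":0,"tz":0,"turn":5.1,"hand":0.85},{"tx":0,"ty":0,"tz":0,"turn":0,"hand":0.85}]'; python3 go.py 0.438,-0.136,0.01,68.2
python3 - <<'E'
from h import *
from rig import robot
for n in('side','top'):
    c=robot.camera(n);pickle.dump(c,open(n+'10.pkl','wb'));im=c['image'][:,:,::-1]
    s=np.s_[110:270,350:550] if n=='side' else np.s_[180:360,360:600]
    cv2.imwrite(f'pics/{n}10.png',cv2.resize(im[s],None,fx=3,fy=3,interpolation=cv2.INTER_CUBIC))
E
```

```text
t: 13.0
position: [0.4392, -0.1354, 0.0704]
tool_rot: [[-0.928, 0.372, 0.001], [0.372, 0.928, -0.0], [-0.001, 0.0, -1.0]]
wrist_force: [-0.5, -0.2, 0.5]
gripper_width: 0.0728
t 13.0 p [ 0.4392 -0.1354  0.0704] jaw az 68.16 tilt z [ 1.1e-03 -2.0e-04 -1.0e+00] w 0.0728 F [-0.5 -0.2  0.5] j7 1.52 j [ 0.07  0.46  0.16  2.14 -0.13  0.55  1.52]
units [ 0.04 -0.04  2.42] turn -0.0
```

View pics/side10.png

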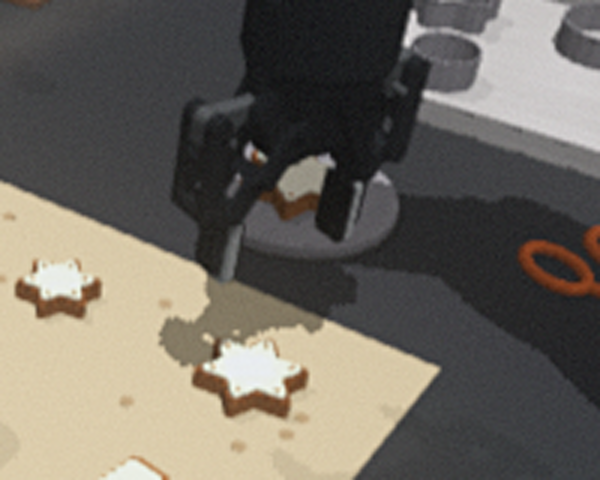

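View pics/top10.png

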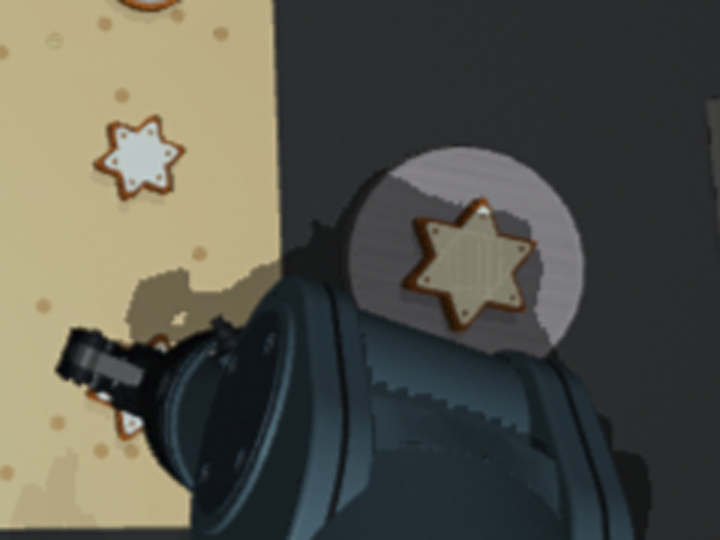

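The large star sits centred on the board, at about crop (470,263) against the board's (466,264). I'll measure that later. Going down to the medium star now.

```bash
python3 - <<'E'
from h import *
c=pickle.load(open('top10.pkl','rb'));W=world(c);z=W[...,2]
m=np.zeros(z.shape,bool);m[225:310,478:560]=1
for lo,hi in((.0185,.035),(.006,.035)):
    k=((z>lo)&(z<hi)&m).astype(np.uint8);n,l,st,_=cv2.connectedComponentsWithStats(k);p=W[l==1+np.argmax(st[1:,4])]
    print(cv2.minEnclosingCircle(p[:,:2].astype(np.float32)),p.mean(0).round(4),np.median(p[:,2]))
E
python3 -m jog '[{"tx":0.04,"ty":-0.04,"tz":0.5,"turn":0,"hand":0.85},{"tx":0,"ty":0,"tz":0.7,"turn":0,"hand":0.85},{"tx":0,"ty":0,"tz":0.7,"turn":0,"hand":0.85},{"tx":0,"ty":0,"tz":0.6,"turn":0,"hand":0.85},{"tx":0,"ty":0,"tz":0.4,"turn":0,"hand":0.85},{"tx":0,"ty":0,"tz":0,"turn":0,"hand":0.85}]'; python3 go.py 0.438,-0.136,-0.0155,68.2
python3 - <<'E'
from h import *
from rig import robot
for n in('side',):
    c=robot.camera(n);pickle.dump(c,open(n+'11.pkl','wb'));im=c['image'][:,:,::-1]
    s=np.s_[180:280,370:490]
    cv2.imwrite(f'pics/{n}11.png',cv2.resize(im[s],None,fx=5,fy=5,interpolation=cv2.INTER_CUBIC))
E
```

```text
((0.5110885500907898, -0.3251221477985382), 0.0403401143848896) [ 0.5112 -0.3238  0.0242] 0.024292794993132416
((0.5134928822517395, -0.3265758156776428), 0.0707232728600502) [ 0.5194 -0.327   0.0143] 0.011537128093813631
t: 13.7
position: [0.4368, -0.1364, -0.0037]
tool_rot: [[-0.928, 0.372, -0.002], [0.372, 0.928, 0.0], [0.002, -0.0, -1.0]]
wrist_force: [-0.7, 0.7, -0.3]
gripper_width: 0.0725
t 13.7 p [ 0.4368 -0.1364 -0.0037] jaw az 68.19 tilt z [-1.7e-03  5.0e-04 -1.0e+00] w 0.0725 F [-0.7  0.7 -0.3] j7 1.55 j [ 0.12  0.61  0.11  2.15 -0.17  0.38  1.55]
units [-0.04  0.03  0.47] turn -0.0
```

View pics/side11.png

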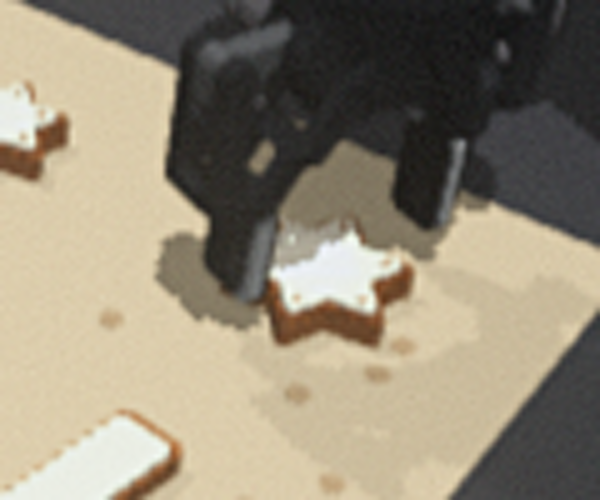

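Tips straddle the medium star at crop (250,290) and (435,220). Going down the last 12 mm, closing and lifting.

```bash
python3 -m jog '[{"tx":-0.04,"ty":0.03,"tz":0.25,"turn":0,"hand":0.85},{"tx":0,"ty":0,"tz":0.22,"turn":0,"hand":0.85},{"tx":0,"ty":0,"tz":0,"turn":0,"hand":0.75},{"tx":0,"ty":0,"tz":0,"turn":0,"hand":0.65},{"tx":0,"ty":0,"tz":0,"turn":0,"hand":0.5},{"tx":0,"ty":0,"tz":0,"turn":0,"hand":0.4},{"tx":0,"ty":0,"tz":0,"turn":0,"hand":0.4},{"tx":0,"ty":0,"tz":0,"turn":0,"hand":0.4}]'; python3 go.py
```

```text
t: 14.55
position: [0.4385, -0.1361, -0.0141]
tool_rot: [[-0.928, 0.372, -0.0], [0.372, 0.928, -0.0], [0.0, -0.0, -1.0]]
wrist_force: [-1.4, 0.3, 5.7]
gripper_width: 0.0527
t 14.55 p [ 0.4385 -0.1361 -0.0141] jaw az 68.14 tilt z [-1.e-04 -0.e+00 -1.e+00] w 0.0527 F [-1.4  0.3  5.7] j7 1.55 j [ 0.12  0.64  0.1   2.15 -0.17  0.36  1.55]
```

```bash
python3 -m jog '[{"tx":0,"ty":0,"tz":-0.2,"turn":0,"hand":0.4},{"tx":0,"ty":0,"tz":-0.4,"turn":0,"hand":0.4},{"tx":0,"ty":0,"tz":-0.6,"turn":0,"hand":0.4},{"tx":0,"ty":0,"tz":-0.7,"turn":0,"hand":0.4},{"tx":0,"ty":0,"tz":-0.7,"turn":0,"hand":0.4},{"tx":0,"ty":0,"tz":-0.6,"turn":0,"hand":0.4},{"tx":0,"ty":0,"tz":-0.2,"turn":0,"hand":0.4},{"tx":0,"ty":0,"tz":0,"turn":0,"hand":0.4}]'; python3 go.py 0.511,-0.325,0.07,68.2
python3 - <<'E'
from h import *
from rig import robot
for n in('side',):
    c=robot.camera(n);pickle.dump(c,open(n+'12.pkl','wb'));im=c['image'][:,:,::-1]
    s=np.s_[120:280,350:550]
    cv2.imwrite(f'pics/{n}12.png',cv2.resize(im[s],None,fx=3,fy=3,interpolation=cv2.INTER_CUBIC))
E
```

```text
t: 15.35
position: [0.4393, -0.136, 0.0713]
tool_rot: [[-0.928, 0.372, 0.002], [0.372, 0.928, -0.0], [-0.002, 0.0, -1.0]]
wrist_force: [-0.5, 0.2, -0.4]
gripper_width: 0.0524
t 15.35 p [ 0.4393 -0.136   0.0713] jaw az 68.17 tilt z [ 2.e-03 -3.e-04 -1.e+00] w 0.0524 F [-0.5  0.2 -0.4] j7 1.52 j [ 0.07  0.46  0.16  2.14 -0.14  0.55  1.52]
units [-5.47 -5.95  0.06] turn -0.0
```

View pics/side12.png

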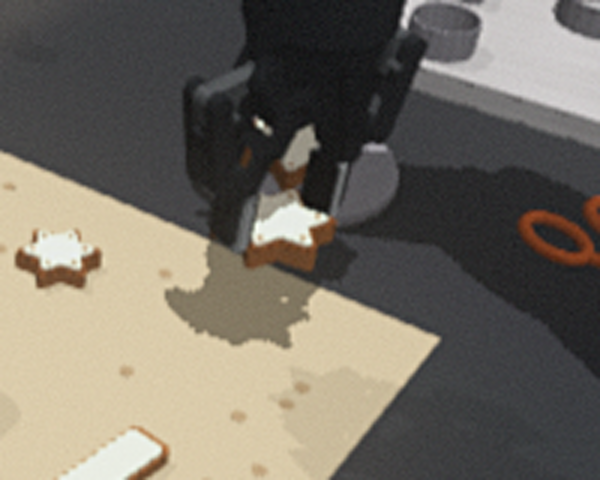

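The medium star is held level. Moving it over the large star and turning it to line up.

```bash
python3 -m jog '[{"tx":-0.3,"ty":-0.35,"tz":0,"turn":0,"hand":0.4},{"tx":-0.6,"ty":-0.65,"tz":0,"turn":0,"hand":0.4},{"tx":-0.8,"ty":-0.85,"tz":0,"turn":0,"hand":0.4},{"tx":-0.8,"ty":-0.9,"tz":0,"turn":0,"hand":0.4},{"tx":-0.8,"ty":-0.9,"tz":0,"turn":0,"hand":0.4},{"tx":-0.8,"ty":-0.9,"tz":0,"turn":0,"hand":0.4},{"tx":-0.7,"ty":-0.7,"tz":0,"turn":0,"hand":0.4},{"tx":-0.5,"ty":-0.5,"tz":0,"turn":0,"hand":0.4},{"tx":-0.17,"ty":-0.2,"tz":0,"turn":-5.1,"hand":0.4},{"tx":0,"ty":0,"tz":0,"turn":-5.1,"hand":0.4},{"tx":0,"ty":0,"tz":0,"turn":0,"hand":0.4},{"tx":0,"ty":0,"tz":0,"turn":0,"hand":0.4}]'; python3 go.py 0.511,-0.325,0.02,78.36
```

```text
t: 16.6
position: [0.5097, -0.3252, 0.0696]
tool_rot: [[-0.979, 0.204, -0.001], [0.204, 0.979, 0.001], [0.001, 0.0, -1.0]]
wrist_force: [0.5, -0.1, -0.4]
gripper_width: 0.0525
t 16.6 p [ 0.5097 -0.3252  0.0696] jaw az 78.2 tilt z [-1.e-03  6.e-04 -1.e+00] w 0.0525 F [ 0.5 -0.1 -0.4] j7 1.95 j [ 0.41  0.65  0.12  1.76 -0.11  0.74  1.95]
units [-0.05  0.02  1.98] turn -0.2
```

```bash
python3 -m jog '[{"tx":-0.05,"ty":0,"tz":0.4,"turn":0,"hand":0.4},{"tx":0,"ty":0,"tz":0.6,"turn":0,"hand":0.4},{"tx":0,"ty":0,"tz":0.6,"turn":0,"hand":0.4},{"tx":0,"ty":0,"tz":0.4,"turn":0,"hand":0.4},{"tx":0,"ty":0,"tz":0,"turn":0,"hand":0.4},{"tx":0,"ty":0,"tz":0,"turn":0,"hand":0.4}]'; python3 go.py 0.511,-0.325,0.0115,78.36;python3 - <<'E'
from h import *
from rig import robot
for n in('side','top'):
    c=robot.camera(n);pickle.dump(c,open(n+'13.pkl','wb'));im=c['image'][:,:,::-1]
    s=np.s_[110:210,390:510] if n=='side' else np.s_[220:320,460:580]
    cv2.imwrite(f'pics/{n}13.png',cv2.resize(im[s],None,fx=5,fy=5,interpolation=cv2.INTER_CUBIC))
E
```

```text
t: 17.2
position: [0.5113, -0.3251, 0.02]
tool_rot: [[-0.979, 0.202, -0.001], [0.202, 0.979, 0.0], [0.001, 0.0, -1.0]]
wrist_force: [0.6, -0.7, -0.4]
gripper_width: 0.0522
t 17.2 p [ 0.5113 -0.3251  0.02  ] jaw az 78.36 tilt z [-6.e-04  2.e-04 -1.e+00] w 0.0522 F [ 0.6 -0.7 -0.4] j7 1.95 j [ 0.42  0.73  0.1   1.77 -0.11  0.65  1.95]
units [0.01 0.   0.34] turn -0.0
```

View pics/side13.png

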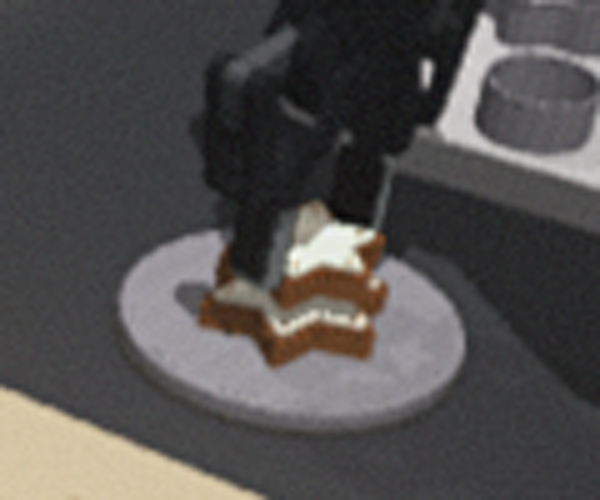

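View pics/top13.png

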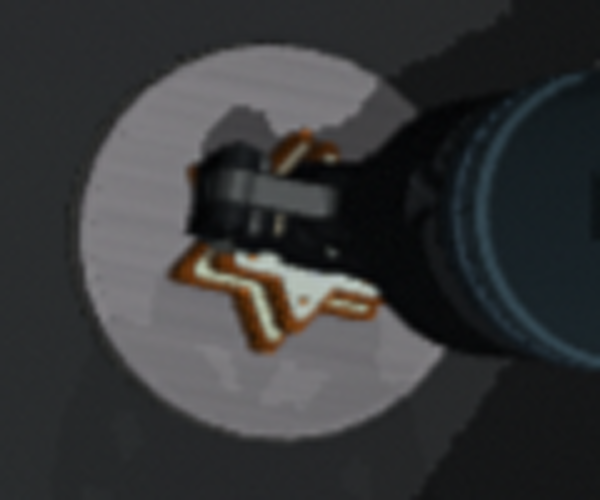

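Aligned above the large star with a gap of about 10 mm. The apparent shift to the right in the top view is parallax from that height. Lowering with force checks.

```bash
python3 -m jog '[{"tx":0,"ty":0,"tz":0.2,"turn":0,"hand":0.4},{"tx":0,"ty":0,"tz":0.15,"turn":0,"hand":0.4},{"tx":0,"ty":0,"tz":0,"turn":0,"hand":0.4}]'|egrep 'pos|for'; python3 -m jog '[{"tx":0,"ty":0,"tz":0.05,"turn":0,"hand":0.4},{"tx":0,"ty":0,"tz":0,"turn":0,"hand":0.4}]'|egrep 'pos|for'; python3 -m jog '[{"tx":0,"ty":0,"tz":0.04,"turn":0,"hand":0.4},{"tx":0,"ty":0,"tz":0,"turn":0,"hand":0.4}]'|egrep 'pos|for'
```

```text
position: [0.5111, -0.3249, 0.0111]
wrist_force: [0.3, 0.7, 0.1]
position: [0.5115, -0.3252, 0.0104]
wrist_force: [-0.3, 0.7, 0.2]
position: [0.5117, -0.3252, 0.0101]
wrist_force: [-1.2, 1.8, 5.2]
```

```bash
python3 -m jog '[{"tx":0,"ty":0,"tz":-0.02,"turn":0,"hand":0.4},{"tx":0,"ty":0,"tz":0,"turn":0,"hand":0.65},{"tx":0,"ty":0,"tz":0,"turn":0,"hand":0.72},{"tx":0,"ty":0,"tz":0,"turn":0,"hand":0.8},{"tx":0,"ty":0,"tz":0,"turn":0,"hand":0.85},{"tx":0,"ty":0,"tz":-0.4,"turn":0,"hand":0.85},{"tx":0,"ty":0,"tz":-0.8,"turn":0,"hand":0.85},{"tx":0,"ty":0,"tz":-0.9,"turn":0,"hand":0.85},{"tx":0,"ty":0,"tz":-0.3,"turn":0,"hand":0.85}]'|egrep 'pos|for|wid'; python3 go.py 0.573,-0.1345,0.07,70
```

```text
position: [0.5129, -0.3261, 0.0726]
wrist_force: [0.7, -0.2, -0.3]
gripper_width: 0.0725
t 18.9 p [ 0.5129 -0.3261  0.0726] jaw az 78.35 tilt z [ 0.0035 -0.002  -1.    ] w 0.0725 F [ 0.7 -0.2 -0.3] j7 1.95 j [ 0.41  0.65  0.12  1.76 -0.11  0.74  1.95]
units [-0.81  7.99  0.1 ] turn 8.4
```

```bash
python3 -m jog '[{"tx":-0.05,"ty":0.4,"tz":0,"turn":0,"hand":0.75},{"tx":-0.1,"ty":0.8,"tz":0,"turn":0,"hand":0.75},{"tx":-0.1,"ty":0.9,"tz":0,"turn":0,"hand":0.75},{"tx":-0.1,"ty":0.9,"tz":0,"turn":0,"hand":0.75},{"tx":-0.1,"ty":0.9,"tz":0,"turn":0,"hand":0.75},{"tx":-0.1,"ty":0.9,"tz":0,"turn":0,"hand":0.75},{"tx":-0.1,"ty":0.9,"tz":0,"turn":0,"hand":0.75},{"tx":-0.1,"ty":0.9,"tz":0,"turn":0,"hand":0.75},{"tx":-0.1,"ty":0.8,"tz":0,"turn":0,"hand":0.75},{"tx":-0.06,"ty":0.6,"tz":0,"turn":4.4,"hand":0.75},{"tx":0,"ty":0,"tz":0,"turn":4.4,"hand":0.75},{"tx":0,"ty":0,"tz":0,"turn":0,"hand":0.75}]'|egrep 'pos|for|wid'; python3 go.py 0.573,-0.1345,-0.002,69.5
python3 - <<'E'
from h import *
from rig import robot
for n in('side','top'):
    c=robot.camera(n);pickle.dump(c,open(n+'14.pkl','wb'));im=c['image'][:,:,::-1]
    s=np.s_[110:270,320:520] if n=='side' else np.s_[180:360,360:600]
    cv2.imwrite(f'pics/{n}14.png',cv2.resize(im[s],None,fx=3,fy=3,interpolation=cv2.INTER_CUBIC))
    if n=='top':
        W=world(c);z=W[...,2];m=np.zeros(z.shape,bool);m[225:310,478:560]=1
        for lo,hi in((.0185,.031),(.031,.05)):
            k=((z>lo)&(z<hi)&m).astype(np.uint8);nn,l,st,_=cv2.connectedComponentsWithStats(k);p=W[l==1+np.argmax(st[1:,4])]
            print(cv2.minEnclosingCircle(p[:,:2].astype(np.float32)),p.mean(0).round(4),np.median(p[:,2]))
E
```

```text
position: [0.5735, -0.132, 0.0688]
wrist_force: [-1.0, -1.1, 0.1]
gripper_width: 0.064
t 20.1 p [ 0.5735 -0.132   0.0688] jaw az 69.64 tilt z [-1.8e-03  6.0e-04 -1.0e+00] w 0.064 F [-1.  -1.1  0.1] j7 1.49 j [ 0.03  0.63  0.16  1.81 -0.14  0.71  1.49]
units [-0.02 -0.1   2.83] turn 0.1Traceback (most recent call last):
  File "<stdin>", line 10, in <module>
    return _wrapfunc(a, 'argmax', axis=axis, out=out, **kwds)
    return bound(*args, **kwds)
ValueError: attempt to get argmax of an empty sequence
```

View pics/side14.png

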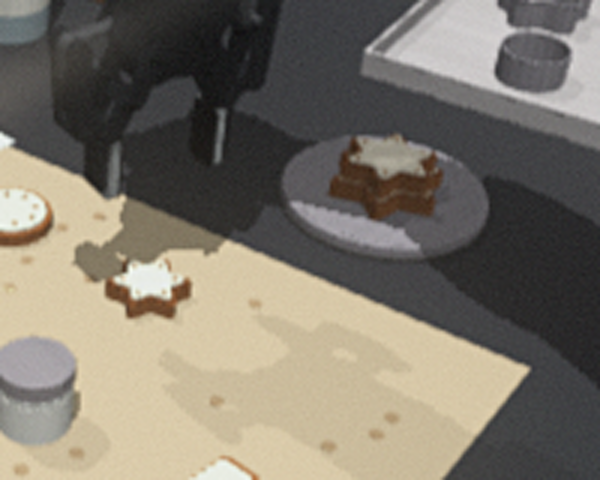

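View pics/top14.png

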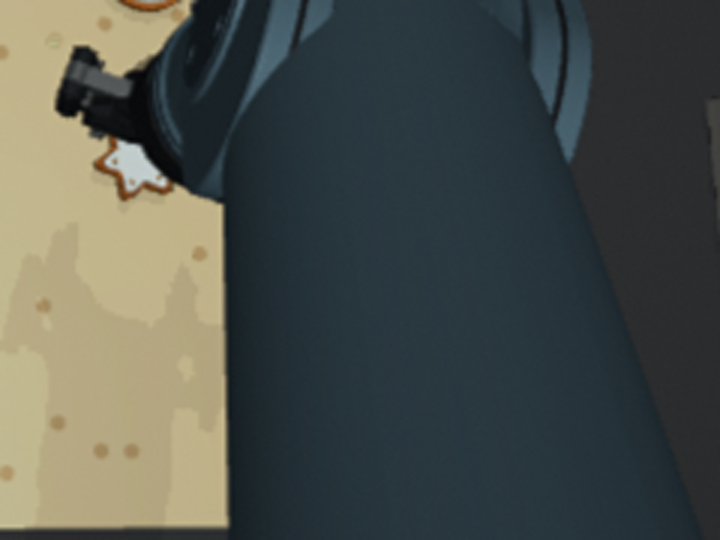

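The side view shows medium flat on large, crop (390,165). I'll measure it from side depth while going down.

```bash
python3 - <<'E'
from h import *
c=pickle.load(open('side14.pkl','rb'));W=world(c)[130:200,410:490];z=W[...,2]
for lo,hi in((.035,.045),):
    k=((z>lo)&(z<hi)).astype(np.uint8);nn,l,st,_=cv2.connectedComponentsWithStats(k);p=W[l==1+np.argmax(st[1:,4])]
    print(cv2.minEnclosingCircle(p[:,:2].astype(np.float32)),p.mean(0).round(4),np.median(p[:,2]),len(p))
E
python3 -m jog '[{"tx":-0.02,"ty":-0.1,"tz":0.5,"turn":0,"hand":0.75},{"tx":0,"ty":0,"tz":0.7,"turn":0,"hand":0.75},{"tx":0,"ty":0,"tz":0.7,"turn":0,"hand":0.75},{"tx":0,"ty":0,"tz":0.6,"turn":0,"hand":0.75},{"tx":0,"ty":0,"tz":0.3,"turn":0,"hand":0.75},{"tx":0,"ty":0,"tz":0,"turn":0,"hand":0.75}]'|egrep 'pos|for|wid'; python3 go.py 0.573,-0.1345,-0.0135,69.5
python3 - <<'E'
from h import *
from rig import robot
for n in('side',):
    c=robot.camera(n);pickle.dump(c,open(n+'15.pkl','wb'));im=c['image'][:,:,::-1]
    s=np.s_[150:250,310:430]
    cv2.imwrite(f'pics/{n}15.png',cv2.resize(im[s],None,fx=5,fy=5,interpolation=cv2.INTER_CUBIC))
E
```

```text
((0.5115869641304016, -0.3249591290950775), 0.03418277949094772) [ 0.5098 -0.3224  0.0385] 0.038761328348366764 330
position: [0.5726, -0.1364, -0.0015]
wrist_force: [-0.3, -0.3, 0.9]
gripper_width: 0.0641
t 20.8 p [ 0.5726 -0.1364 -0.0015] jaw az 69.56 tilt z [-2.3e-03  4.0e-04 -1.0e+00] w 0.0641 F [-0.3 -0.3  0.9] j7 1.51 j [ 0.06  0.74  0.13  1.82 -0.16  0.59  1.51]
units [0.01 0.08 0.48] turn 0.1
```

View pics/side15.png

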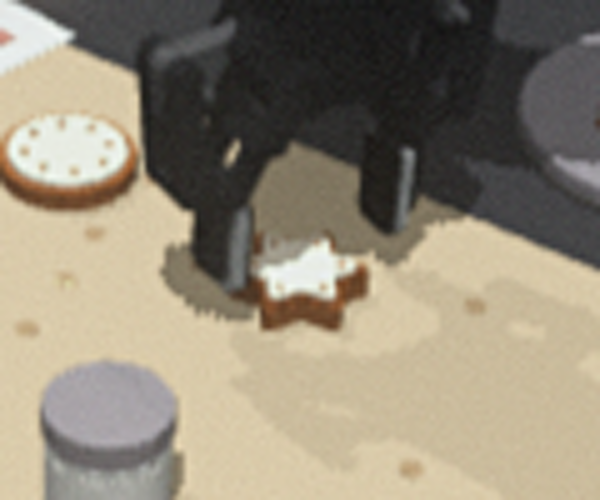

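Medium measures at (0.5116,-0.325), on target. The jaws straddle small with the left finger closer, so I'll apply the 2 mm correction, then go down and close.

```bash
python3 -m jog '[{"tx":0,"ty":0.08,"tz":0.24,"turn":0,"hand":0.75},{"tx":0,"ty":0,"tz":0.24,"turn":0,"hand":0.75},{"tx":0,"ty":0,"tz":0,"turn":0,"hand":0.65},{"tx":0,"ty":0,"tz":0,"turn":0,"hand":0.55},{"tx":0,"ty":0,"tz":0,"turn":0,"hand":0.4},{"tx":0,"ty":0,"tz":0,"turn":0,"hand":0.3},{"tx":0,"ty":0,"tz":0,"turn":0,"hand":0.3},{"tx":0,"ty":0,"tz":0,"turn":0,"hand":0.3}]'|egrep 'pos|for|wid'
```

```text
position: [0.5745, -0.1345, -0.0117]
wrist_force: [-2.4, 0.8, 5.6]
gripper_width: 0.0441
```

```bash
python3 -m jog '[{"tx":0,"ty":0,"tz":-0.2,"turn":0,"hand":0.3},{"tx":0,"ty":0,"tz":-0.4,"turn":0,"hand":0.3},{"tx":0,"ty":0,"tz":-0.6,"turn":0,"hand":0.3},{"tx":0,"ty":0,"tz":-0.7,"turn":0,"hand":0.3},{"tx":0,"ty":0,"tz":-0.7,"turn":0,"hand":0.3},{"tx":0,"ty":0,"tz":-0.6,"turn":0,"hand":0.3},{"tx":0,"ty":0,"tz":-0.2,"turn":0,"hand":0.3},{"tx":0,"ty":0,"tz":0,"turn":0,"hand":0.3}]'|egrep 'pos|for|wid'; python3 go.py 0.5115,-0.325,0.07,78.36
python3 - <<'E'
from h import *
from rig import robot
for n in('side',):
    c=robot.camera(n);pickle.dump(c,open(n+'16.pkl','wb'));im=c['image'][:,:,::-1]
    s=np.s_[100:260,280:480]
    cv2.imwrite(f'pics/{n}16.png',cv2.resize(im[s],None,fx=3,fy=3,interpolation=cv2.INTER_CUBIC))
E
```

```text
position: [0.5751, -0.1346, 0.074]
wrist_force: [0.2, -0.8, -1.4]
gripper_width: 0.045
t 22.45 p [ 0.5751 -0.1346  0.074 ] jaw az 69.57 tilt z [ 1.9e-03 -2.0e-04 -1.0e+00] w 0.045 F [ 0.2 -0.8 -1.4] j7 1.49 j [ 0.04  0.62  0.16  1.81 -0.14  0.72  1.49]
units [-0.27 -8.03  0.16] turn -8.8
```

View pics/side16.png

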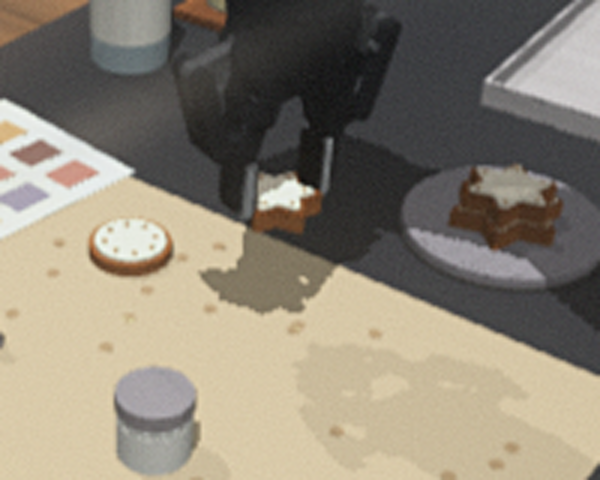

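Small is held level. Moving it over the stack.

```bash
python3 -m jog '[{"tx":0,"ty":-0.4,"tz":0,"turn":0,"hand":0.3},{"tx":-0.03,"ty":-0.8,"tz":0,"turn":0,"hand":0.3},{"tx":-0.03,"ty":-0.9,"tz":0,"turn":0,"hand":0.3},{"tx":-0.03,"ty":-0.9,"tz":0,"turn":0,"hand":0.3},{"tx":-0.03,"ty":-0.9,"tz":0,"turn":0,"hand":0.3},{"tx":-0.03,"ty":-0.9,"tz":0,"turn":0,"hand":0.3},{"tx":-0.03,"ty":-0.9,"tz":0,"turn":0,"hand":0.3},{"tx":-0.03,"ty":-0.9,"tz":0,"turn":0,"hand":0.3},{"tx":-0.03,"ty":-0.7,"tz":0,"turn":0,"hand":0.3},{"tx":-0.03,"ty":-0.5,"tz":0,"turn":-4.4,"hand":0.3},{"tx":0,"ty":-0.23,"tz":0,"turn":-4.4,"hand":0.3},{"tx":0,"ty":0,"tz":0,"turn":0,"hand":0.3}]'|egrep 'pos|for|wid'; python3 go.py 0.5115,-0.325,0.035,78.36
```

```text
position: [0.5098, -0.3267, 0.0724]
wrist_force: [-0.0, 0.5, 0.4]
gripper_width: 0.0446
t 23.7 p [ 0.5098 -0.3267  0.0724] jaw az 78.28 tilt z [-1.e-03 -1.e-04 -1.e+00] w 0.0446 F [-0.   0.5  0.4] j7 1.95 j [ 0.41  0.65  0.12  1.76 -0.11  0.74  1.95]
units [-0.05  0.08  1.49] turn -0.1
```

```bash
python3 -m jog '[{"tx":-0.05,"ty":0.08,"tz":0.4,"turn":0,"hand":0.3},{"tx":0,"ty":0,"tz":0.6,"turn":0,"hand":0.3},{"tx":0,"ty":0,"tz":0.5,"turn":0,"hand":0.3},{"tx":0,"ty":0,"tz":0,"turn":0,"hand":0.3},{"tx":0,"ty":0,"tz":0,"turn":0,"hand":0.3}]'|egrep 'pos|for|wid'; python3 go.py 0.5115,-0.325,0.028,78.36;python3 - <<'E'
from h import *
from rig import robot
for n in('side',):
    c=robot.camera(n);pickle.dump(c,open(n+'17.pkl','wb'));im=c['image'][:,:,::-1]
    s=np.s_[100:200,390:510]
    cv2.imwrite(f'pics/{n}17.png',cv2.resize(im[s],None,fx=5,fy=5,interpolation=cv2.INTER_CUBIC))
E
```

```text
position: [0.5123, -0.323, 0.0346]
wrist_force: [-0.9, -0.6, -0.3]
gripper_width: 0.0444
t 24.2 p [ 0.5123 -0.323   0.0346] jaw az 78.37 tilt z [-1.3e-03  6.0e-04 -1.0e+00] w 0.0444 F [-0.9 -0.6 -0.3] j7 1.95 j [ 0.41  0.7   0.11  1.77 -0.11  0.68  1.95]
units [ 0.01 -0.09  0.27] turn 0.0
```

View pics/side17.png

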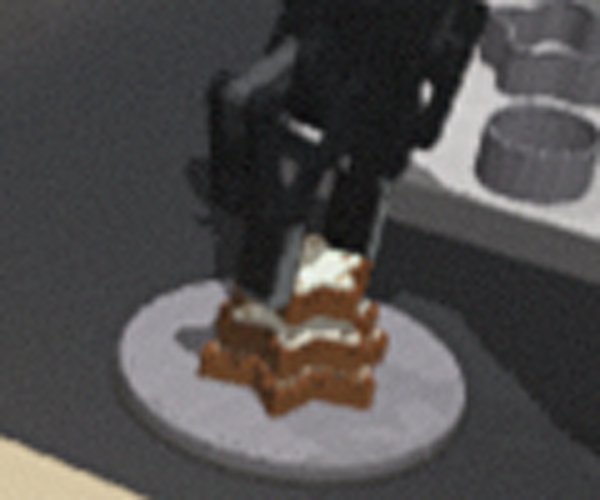

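The small star hangs about 8 mm above medium. I'll apply the residual 2 mm correction and lower.

```bash
python3 -m jog '[{"tx":0,"ty":-0.07,"tz":0.15,"turn":0,"hand":0.3},{"tx":0,"ty":0,"tz":0.05,"turn":0,"hand":0.3},{"tx":0,"ty":0,"tz":0,"turn":0,"hand":0.3},{"tx":0,"ty":0,"tz":0,"turn":0,"hand":0.3}]'|egrep 'pos|for'; python3 -m jog '[{"tx":0,"ty":0,"tz":0.06,"turn":0,"hand":0.3},{"tx":0,"ty":0,"tz":0,"turn":0,"hand":0.3}]'|egrep 'pos|for'
```

```text
position: [0.5124, -0.3252, 0.0305]
wrist_force: [-0.0, -0.2, 0.3]
position: [0.5123, -0.325, 0.0288]
wrist_force: [-1.0, -0.2, -0.0]
```

```bash
python3 -m jog '[{"tx":0.03,"ty":0,"tz":0.05,"turn":0,"hand":0.3},{"tx":0,"ty":0,"tz":0,"turn":0,"hand":0.3}]'|egrep 'pos|for'; python3 -m jog '[{"tx":0,"ty":0,"tz":0.05,"turn":0,"hand":0.3},{"tx":0,"ty":0,"tz":0,"turn":0,"hand":0.3}]'|egrep 'pos|for'
```

```text
position: [0.5114, -0.3249, 0.0275]
wrist_force: [-0.4, 0.1, -1.0]
position: [0.5117, -0.325, 0.0264]
wrist_force: [0.6, -0.3, 0.1]
```

```bash
python3 -m jog '[{"tx":0,"ty":0,"tz":0.04,"turn":0,"hand":0.3},{"tx":0,"ty":0,"tz":0,"turn":0,"hand":0.3}]'|egrep 'pos|for'; python3 - <<'E'
from h import *
from rig import robot
for n in('side',):
    c=robot.camera(n);im=c['image'][:,:,::-1]
    s=np.s_[100:200,390:510]
    cv2.imwrite(f'pics/{n}18.png',cv2.resize(im[s],None,fx=5,fy=5,interpolation=cv2.INTER_CUBIC))
E
```

```text
position: [0.5117, -0.325, 0.0262]
wrist_force: [-2.6, 2.0, 7.9]
```

View pics/side18.png

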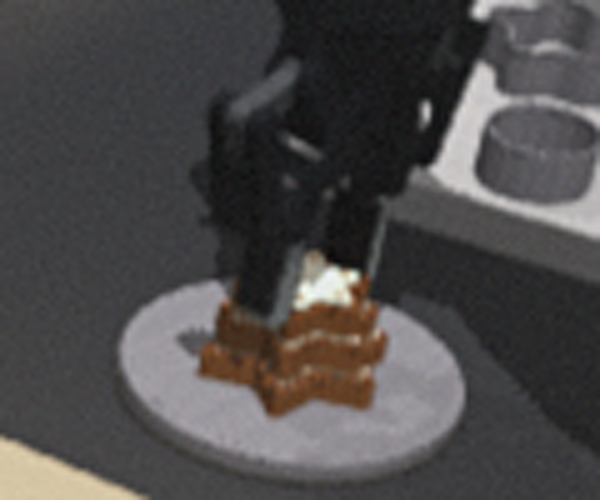

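Contact at 0.0262, as predicted. Releasing.

```bash
python3 -m jog '[{"tx":0,"ty":0,"tz":-0.03,"turn":0,"hand":0.3},{"tx":0,"ty":0,"tz":0,"turn":0,"hand":0.56},{"tx":0,"ty":0,"tz":0,"turn":0,"hand":0.62},{"tx":0,"ty":0,"tz":0,"turn":0,"hand":0.7},{"tx":0,"ty":0,"tz":0,"turn":0,"hand":0.75},{"tx":0,"ty":0,"tz":-0.4,"turn":0,"hand":0.75},{"tx":0,"ty":0,"tz":-0.8,"turn":0,"hand":0.75},{"tx":0,"ty":0,"tz":-0.9,"turn":0,"hand":0.75},{"tx":0,"ty":0,"tz":-0.3,"turn":0,"hand":0.75},{"tx":0,"ty":0,"tz":0,"turn":0,"hand":0.75}]'|egrep 'pos|for|wid'; python3 go.py 0.555,0.128,0.09,58.5
```

```text
position: [0.5125, -0.3255, 0.0876]
wrist_force: [0.5, -0.2, -0.7]
gripper_width: 0.0643
t 26.5 p [ 0.5125 -0.3255  0.0876] jaw az 78.36 tilt z [ 0.0025 -0.0014 -1.    ] w 0.0643 F [ 0.5 -0.2 -0.7] j7 1.94 j [ 0.4   0.62  0.12  1.75 -0.1   0.77  1.94]
units [ 2.   18.11 -0.12] turn 19.9
```

```bash
python3 -m jog '[{"tx":0.05,"ty":0.5,"tz":0,"turn":0,"hand":0.65},{"tx":0.1,"ty":0.8,"tz":0,"turn":0,"hand":0.65},{"tx":0.1,"ty":1,"tz":0,"turn":0,"hand":0.65},{"tx":0.1,"ty":1,"tz":0,"turn":0,"hand":0.65},{"tx":0.1,"ty":1,"tz":0,"turn":0,"hand":0.65},{"tx":0.1,"ty":1,"tz":0,"turn":0,"hand":0.65},{"tx":0.1,"ty":1,"tz":0,"turn":0,"hand":0.65},{"tx":0.1,"ty":1,"tz":0,"turn":0,"hand":0.65},{"tx":0.1,"ty":1,"tz":0,"turn":0,"hand":0.65},{"tx":0.1,"ty":1,"tz":0,"turn":0,"hand":0.65},{"tx":0.1,"ty":1,"tz":0,"turn":0,"hand":0.65},{"tx":0.1,"ty":1,"tz":0,"turn":0,"hand":0.65}]'|egrep 'pos|for|wid'; python3 go.py 0.555,0.128,0.09,58.5
```

```text
position: [0.5391, -0.0403, 0.0849]
wrist_force: [0.3, 0.2, -0.5]
gripper_width: 0.0556
t 27.7 p [ 0.5391 -0.0403  0.0849] jaw az 78.41 tilt z [-2.5e-03  5.0e-04 -1.0e+00] w 0.0556 F [ 0.3  0.2 -0.5] j7 1.44 j [-0.1   0.54  0.11  1.93 -0.09  0.68  1.44]
units [ 0.73  6.72 -0.2 ] turn 19.9
```

```bash
python3 -m jog '[{"tx":0.1,"ty":1,"tz":0,"turn":0,"hand":0.65},{"tx":0.15,"ty":1,"tz":0,"turn":0,"hand":0.65},{"tx":0.15,"ty":1,"tz":0,"turn":0,"hand":0.65},{"tx":0.15,"ty":1,"tz":0,"turn":0,"hand":0.65},{"tx":0.15,"ty":1,"tz":0,"turn":0,"hand":0.65},{"tx":0.1,"ty":0.9,"tz":0,"turn":0,"hand":0.65},{"tx":0.05,"ty":0.6,"tz":0,"turn":5,"hand":0.65},{"tx":0,"ty":0.3,"tz":0,"turn":5,"hand":0.65},{"tx":0,"ty":0,"tz":0,"turn":5,"hand":0.65},{"tx":0,"ty":0,"tz":0,"turn":4.9,"hand":0.65},{"tx":0,"ty":0,"tz":0,"turn":0,"hand":0.65}]'|egrep 'pos|for|wid'; python3 go.py 0.555,0.128,0.0,58.5; python3 - <<'E'
from h import *
from rig import robot
for n in('side','top'):
    c=robot.camera(n);pickle.dump(c,open(n+'19.pkl','wb'));im=c['image'][:,:,::-1]
    s=np.s_[110:210,390:510] if n=='side' else np.s_[220:320,460:580]
    cv2.imwrite(f'pics/{n}19.png',cv2.resize(im[s],None,fx=5,fy=5,interpolation=cv2.INTER_CUBIC))
    W=world(c)[s];z=W[...,2]
    for lo,hi in((.007,.0155),(.021,.03),(.035,.044),(.048,.06)):
        k=((z>lo)&(z<hi)).astype(np.uint8);nn,l,st,_=cv2.connectedComponentsWithStats(k);p=W[l==1+np.argmax(st[1:,4])]
        print(n,lo,cv2.minEnclosingCircle(p[:,:2].astype(np.float32)),np.median(p[:,2]),len(p))
E
```

```text
position: [0.553, 0.129, 0.0849]
wrist_force: [0.2, -0.3, -0.4]
gripper_width: 0.0556
t 28.8 p [0.553  0.129  0.0849] jaw az 58.49 tilt z [-2.4e-03 -7.0e-04 -1.0e+00] w 0.0556 F [ 0.2 -0.3 -0.4] j7 0.85 j [-0.46  0.58  0.2   1.86 -0.16  0.72  0.85]
units [-0.1   0.02  3.4 ] turn -0.0
side 0.007 ((0.5113801956176758, -0.3283230662345886), 0.07140389829874039) 0.011263936979322209 1380
side 0.021 ((0.5049275159835815, -0.5568665862083435), 0.029817761853337288) 0.0253532890100876 173
side 0.035 ((0.5100314617156982, -0.32392454147338867), 0.031919389963150024) 0.038105970317546256 157
side 0.048 ((0.5112313032150269, -0.3236498534679413), 0.026118827983736992) 0.05246899217171419 236
top 0.007 ((0.5115609169006348, -0.32626742124557495), 0.07075884938240051) 0.010811639703576903 3681
top 0.021 ((0.5054086446762085, -0.3066631555557251), 0.034682925790548325) 0.023762489798326736 142
top 0.035 ((0.5067604780197144, -0.3077846169471741), 0.02877960167825222) 0.03773937728115151 141
top 0.048 ((0.5116651654243469, -0.3237748146057129), 0.026751002296805382) 0.052050221536020014 534
```

View pics/top19.png

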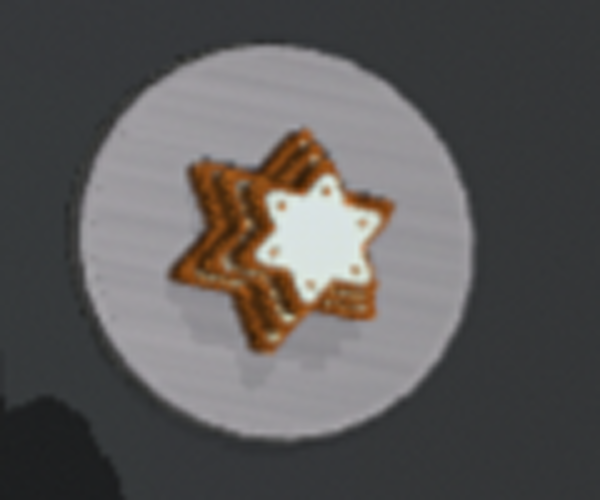

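The top view shows three nested stars centred on the board. Small is at (0.5115,-0.3237), within about 2 mm of the board's centre. Now the tiny star.

```bash
python3 -m jog '[{"tx":-0.05,"ty":0,"tz":0.6,"turn":0,"hand":0.65},{"tx":0,"ty":0,"tz":0.8,"turn":0,"hand":0.65},{"tx":0,"ty":0,"tz":0.8,"turn":0,"hand":0.65},{"tx":0,"ty":0,"tz":0.7,"turn":0,"hand":0.65},{"tx":0,"ty":0,"tz":0.4,"turn":0,"hand":0.65},{"tx":0,"ty":0,"tz":0,"turn":0,"hand":0.65},{"tx":0,"ty":0,"tz":0,"turn":0,"hand":0.65}]'|egrep 'pos|for|wid'; python3 go.py 0.5555,0.1285,-0.0115,58.5
python3 - <<'E'
from h import *
from rig import robot
for n in('side',):
    c=robot.camera(n);pickle.dump(c,open(n+'20.pkl','wb'));im=c['image'][:,:,::-1]
    s=np.s_[230:330,220:340]
    cv2.imwrite(f'pics/{n}20.png',cv2.resize(im[s],None,fx=5,fy=5,interpolation=cv2.INTER_CUBIC))
E
```

```text
position: [0.5557, 0.1274, 0.0036]
wrist_force: [-0.0, -0.0, -0.7]
gripper_width: 0.0554
t 29.6 p [0.5557 0.1274 0.0036] jaw az 58.47 tilt z [ 0.  0. -1.] w 0.0554 F [-0.  -0.  -0.7] j7 0.88 j [-0.42  0.72  0.16  1.87 -0.2   0.57  0.88]
units [0.03 0.03 0.61] turn -0.0
```

View pics/side20.png

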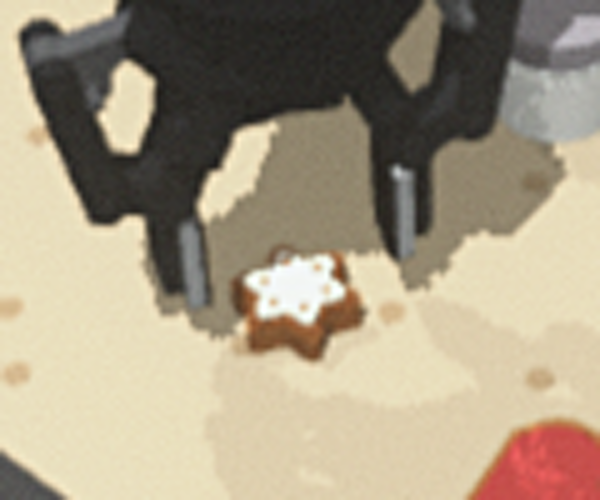

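```bash
python3 -m jog '[{"tx":0.03,"ty":0.03,"tz":0.3,"turn":0,"hand":0.65},{"tx":0,"ty":0,"tz":0.3,"turn":0,"hand":0.65},{"tx":0,"ty":0,"tz":0,"turn":0,"hand":0.55},{"tx":0,"ty":0,"tz":0,"turn":0,"hand":0.45},{"tx":0,"ty":0,"tz":0,"turn":0,"hand":0.3},{"tx":0,"ty":0,"tz":0,"turn":0,"hand":0.2},{"tx":0,"ty":0,"tz":0,"turn":0,"hand":0.2},{"tx":0,"ty":0,"tz":0,"turn":0,"hand":0.2}]'|egrep 'pos|for|wid'
```

```text
position: [0.5555, 0.1286, -0.0112]
wrist_force: [-0.9, 0.2, 0.1]
gripper_width: 0.0347
```

```bash
python3 -m jog '[{"tx":0,"ty":0,"tz":-0.2,"turn":0,"hand":0.2},{"tx":0,"ty":0,"tz":-0.4,"turn":0,"hand":0.2},{"tx":0,"ty":0,"tz":-0.6,"turn":0,"hand":0.2},{"tx":0,"ty":0,"tz":-0.8,"turn":0,"hand":0.2},{"tx":0,"ty":0,"tz":-0.8,"turn":0,"hand":0.2},{"tx":0,"ty":0,"tz":-0.8,"turn":0,"hand":0.2},{"tx":0,"ty":0,"tz":-0.4,"turn":0,"hand":0.2},{"tx":0,"ty":0,"tz":0,"turn":0,"hand":0.2}]'|egrep 'pos|for|wid'; python3 go.py 0.5115,-0.3245,0.09,58.5
python3 - <<'E'
from h import *
from rig import robot
for n in('side',):
    c=robot.camera(n);pickle.dump(c,open(n+'21.pkl','wb'));im=c['image'][:,:,::-1]
    s=np.s_[170:330,190:390]
    cv2.imwrite(f'pics/{n}21.png',cv2.resize(im[s],None,fx=3,fy=3,interpolation=cv2.INTER_CUBIC))
E
```

```text
position: [0.5567, 0.1289, 0.0908]
wrist_force: [-0.1, -0.5, 0.6]
gripper_width: 0.0346
t 31.25 p [0.5567 0.1289 0.0908] jaw az 58.46 tilt z [ 0.0036  0.0012 -1.    ] w 0.0346 F [-0.1 -0.5  0.6] j7 0.86 j [-0.46  0.57  0.2   1.85 -0.16  0.73  0.86]
units [ -7.95 -16.4    0.  ] turn -0.0
```

View pics/side21.png

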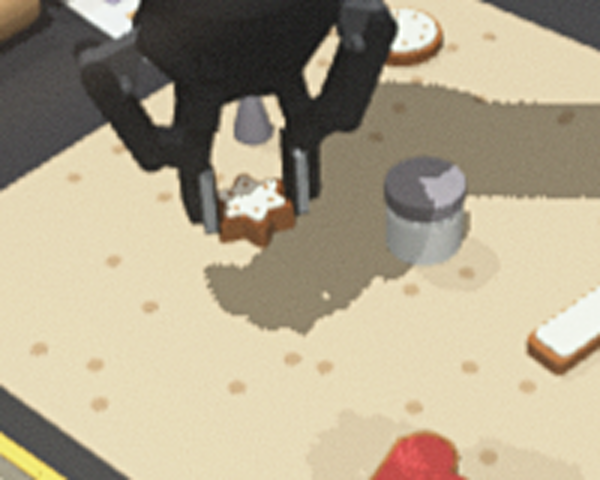

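Tiny is held level, its bottom at about 0.10, clear of the pot. Moving to the stack.

```bash
python3 -m jog '[{"tx":-0.2,"ty":-0.4,"tz":0,"turn":0,"hand":0.2},{"tx":-0.35,"ty":-0.7,"tz":0,"turn":0,"hand":0.2},{"tx":-0.45,"ty":-0.9,"tz":0,"turn":0,"hand":0.2},{"tx":-0.45,"ty":-0.9,"tz":0,"turn":0,"hand":0.2},{"tx":-0.45,"ty":-0.9,"tz":0,"turn":0,"hand":0.2},{"tx":-0.45,"ty":-0.9,"tz":0,"turn":0,"hand":0.2},{"tx":-0.45,"ty":-0.9,"tz":0,"turn":0,"hand":0.2},{"tx":-0.45,"ty":-0.9,"tz":0,"turn":0,"hand":0.2},{"tx":-0.45,"ty":-0.9,"tz":0,"turn":0,"hand":0.2},{"tx":-0.45,"ty":-0.9,"tz":0,"turn":0,"hand":0.2},{"tx":-0.45,"ty":-0.9,"tz":0,"turn":0,"hand":0.2},{"tx":-0.45,"ty":-0.9,"tz":0,"turn":0,"hand":0.2}]'|egrep 'pos|for|wid'; python3 go.py 0.5115,-0.3245,0.09,58.5
```

```text
position: [0.5293, -0.1545, 0.0876]
wrist_force: [0.2, 0.2, 0.4]
gripper_width: 0.0343
t 32.5 p [ 0.5293 -0.1545  0.0876] jaw az 58.42 tilt z [-0.0023 -0.     -1.    ] w 0.0343 F [0.2 0.2 0.4] j7 1.37 j [ 0.04  0.55  0.21  1.9  -0.17  0.7   1.37]
units [-2.95 -6.17 -0.1 ] turn -0.1
```

```bash
python3 -m jog '[{"tx":-0.45,"ty":-0.9,"tz":0,"turn":0,"hand":0.2},{"tx":-0.45,"ty":-0.9,"tz":0,"turn":0,"hand":0.2},{"tx":-0.45,"ty":-0.9,"tz":0,"turn":0,"hand":0.2},{"tx":-0.4,"ty":-0.9,"tz":0,"turn":0,"hand":0.2},{"tx":-0.4,"ty":-0.8,"tz":0,"turn":0,"hand":0.2},{"tx":-0.3,"ty":-0.7,"tz":0,"turn":0,"hand":0.2},{"tx":-0.2,"ty":-0.5,"tz":0,"turn":-5,"hand":0.2},{"tx":0,"ty":0,"tz":0,"turn":-5,"hand":0.2},{"tx":0,"ty":0,"tz":0,"turn":-5,"hand":0.2},{"tx":0,"ty":0,"tz":0,"turn":-4.9,"hand":0.2},{"tx":0,"ty":0,"tz":0,"turn":0,"hand":0.2},{"tx":0,"ty":0,"tz":0,"turn":0,"hand":0.2}]'|egrep 'pos|for|wid'; python3 go.py 0.5115,-0.3245,0.049,78.36
```

```text
position: [0.513, -0.307, 0.0878]
wrist_force: [0.4, -1.1, 0.4]
gripper_width: 0.0343
t 33.7 p [ 0.513  -0.307   0.0878] jaw az 78.19 tilt z [-1.5e-03  6.0e-04 -1.0e+00] w 0.0343 F [ 0.4 -1.1  0.4] j7 1.91 j [ 0.37  0.61  0.12  1.78 -0.1   0.76  1.91]
units [-0.09 -0.7   1.55] turn -0.2
```

```bash
python3 -m jog '[{"tx":-0.06,"ty":-0.4,"tz":0.3,"turn":0,"hand":0.2},{"tx":0,"ty":-0.25,"tz":0.5,"turn":0,"hand":0.2},{"tx":0,"ty":0,"tz":0.5,"turn":0,"hand":0.2},{"tx":0,"ty":0,"tz":0.2,"turn":0,"hand":0.2},{"tx":0,"ty":0,"tz":0,"turn":0,"hand":0.2},{"tx":0,"ty":0,"tz":0,"turn":0,"hand":0.2}]'|egrep 'pos|for|wid'; python3 go.py 0.5115,-0.3245,0.043,78.36;python3 - <<'E'
from h import *
from rig import robot
for n in('side',):
    c=robot.camera(n);pickle.dump(c,open(n+'22.pkl','wb'));im=c['image'][:,:,::-1]
    s=np.s_[100:200,390:510]
    cv2.imwrite(f'pics/{n}22.png',cv2.resize(im[s],None,fx=5,fy=5,interpolation=cv2.INTER_CUBIC))
E
```

```text
position: [0.5125, -0.3225, 0.051]
wrist_force: [0.2, -1.1, 0.2]
gripper_width: 0.0347
t 34.3 p [ 0.5125 -0.3225  0.051 ] jaw az 78.39 tilt z [-1.e-04  3.e-04 -1.e+00] w 0.0347 F [ 0.2 -1.1  0.2] j7 1.95 j [ 0.41  0.68  0.11  1.77 -0.11  0.7   1.95]
units [ 0.02 -0.08  0.32] turn 0.0
```

View pics/side22.png

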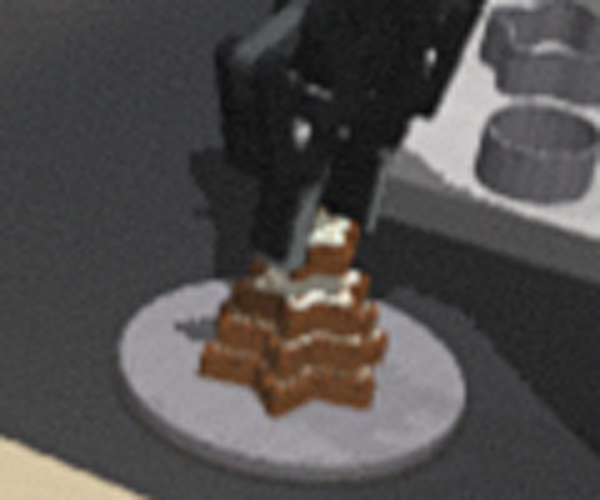

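Tiny hangs about 10 mm above small, lined up. Lowering with force checks.

```bash
python3 -m jog '[{"tx":0.02,"ty":-0.07,"tz":0.2,"turn":0,"hand":0.2},{"tx":0,"ty":0,"tz":0.1,"turn":0,"hand":0.2},{"tx":0,"ty":0,"tz":0,"turn":0,"hand":0.2},{"tx":0,"ty":0,"tz":0,"turn":0,"hand":0.2}]'|egrep 'pos|for'; python3 -m jog '[{"tx":0,"ty":0,"tz":0.05,"turn":0,"hand":0.2},{"tx":0,"ty":0,"tz":0,"turn":0,"hand":0.2}]'|egrep 'pos|for';python3 -m jog '[{"tx":0,"ty":0,"tz":0.04,"turn":0,"hand":0.2},{"tx":0,"ty":0,"tz":0,"turn":0,"hand":0.2}]'|egrep 'pos|for'
```

```text
position: [0.5114, -0.3245, 0.0436]
wrist_force: [0.5, -0.0, -0.3]
position: [0.5115, -0.3244, 0.0424]
wrist_force: [-0.1, -0.1, 0.4]
position: [0.5114, -0.3245, 0.0413]
wrist_force: [0.4, 0.2, 0.3]
```

```bash
python3 -m jog '[{"tx":0,"ty":0,"tz":0.04,"turn":0,"hand":0.2},{"tx":0,"ty":0,"tz":0,"turn":0,"hand":0.2}]'|egrep 'pos|for'
```

```text
position: [0.5116, -0.3245, 0.0408]
wrist_force: [-1.1, 0.2, 3.2]
```

```bash
python3 -m jog '[{"tx":0,"ty":0,"tz":0,"turn":0,"hand":0.43},{"tx":0,"ty":0,"tz":0,"turn":0,"hand":0.48},{"tx":0,"ty":0,"tz":0,"turn":0,"hand":0.55},{"tx":0,"ty":0,"tz":0,"turn":0,"hand":0.65},{"tx":0,"ty":0,"tz":0,"turn":0,"hand":0.7},{"tx":0,"ty":0,"tz":-0.4,"turn":0,"hand":0.7},{"tx":0,"ty":0,"tz":-0.8,"turn":0,"hand":0.7},{"tx":0,"ty":0,"tz":-1,"turn":0,"hand":0.7},{"tx":0,"ty":0,"tz":-1,"turn":0,"hand":0.7},{"tx":0,"ty":0,"tz":-1,"turn":0,"hand":0.7}]'|egrep 'pos|for|wid'
python3 -m jog '[{"tx":0.3,"ty":0.5,"tz":-0.5,"turn":0,"hand":0.7},{"tx":0.5,"ty":0.9,"tz":0,"turn":0,"hand":0.7},{"tx":0.5,"ty":1,"tz":0,"turn":0,"hand":0.7},{"tx":0.5,"ty":1,"tz":0,"turn":0,"hand":0.7},{"tx":0.5,"ty":1,"tz":0,"turn":0,"hand":0.7},{"tx":0.2,"ty":1,"tz":0,"turn":0,"hand":0.7},{"tx":0,"ty":1,"tz":0,"turn":0,"hand":0.7},{"tx":0,"ty":1,"tz":0,"turn":0,"hand":0.7},{"tx":0,"ty":1,"tz":0,"turn":0,"hand":0.7},{"tx":0,"ty":1,"tz":0,"turn":0,"hand":0.7},{"tx":0,"ty":0.6,"tz":0,"turn":0,"hand":0.7},{"tx":0,"ty":0,"tz":0,"turn":0,"hand":0.7}]'|egrep 'pos|for|wid'
python3 - <<'E'
from h import *
from rig import robot
for n in('side','top'):
    c=robot.camera(n);pickle.dump(c,open(n+'23.pkl','wb'));im=c['image'][:,:,::-1]
    s=np.s_[100:200,390:510] if n=='side' else np.s_[220:320,460:580]
    cv2.imwrite(f'pics/{n}23.png',cv2.resize(im[s],None,fx=5,fy=5,interpolation=cv2.INTER_CUBIC));cv2.imwrite(f'pics/{n}23f.png',im)
    W=world(c)[s];z=W[...,2]
    for lo,hi in((.007,.0155),(.048,.056),(.062,.075)):
        k=((z>lo)&(z<hi)).astype(np.uint8);nn,l,st,_=cv2.connectedComponentsWithStats(k);p=W[l==1+np.argmax(st[1:,4])]
        print(n,lo,cv2.minEnclosingCircle(p[:,:2].astype(np.float32)),np.median(p[:,2]),len(p))
E
```

```text
position: [0.5115, -0.3246, 0.1472]
wrist_force: [0.2, -0.4, -0.3]
gripper_width: 0.0597
position: [0.5014, -0.0646, 0.1586]
wrist_force: [0.2, -0.4, 0.0]
gripper_width: 0.0601
side 0.007 ((0.5111854076385498, -0.32761722803115845), 0.07112788408994675) 0.011232071373332486 1385
side 0.048 ((0.5109699964523315, -0.32342618703842163), 0.02594901993870735) 0.05151354160956911 126
side 0.062 ((0.512682318687439, -0.32367876172065735), 0.02088400162756443) 0.06635924419644615 152
top 0.007 ((0.5134527087211609, -0.3359660506248474), 0.06828080117702484) 0.010768727686238044 1471
top 0.048 ((0.5328055620193481, -0.3252977728843689), 0.007110224105417728) 0.05048224171260823 24
top 0.062 ((0.5135823488235474, -0.3254531919956207), 0.019521256908774376) 0.06598557608006195 237
```

View pics/side23.png

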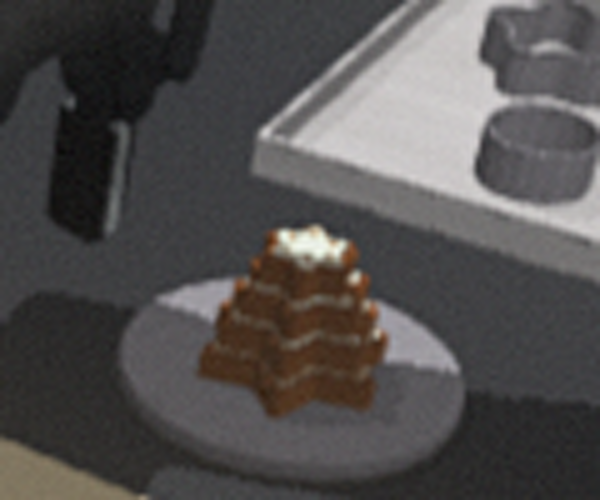

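View pics/top23f.png

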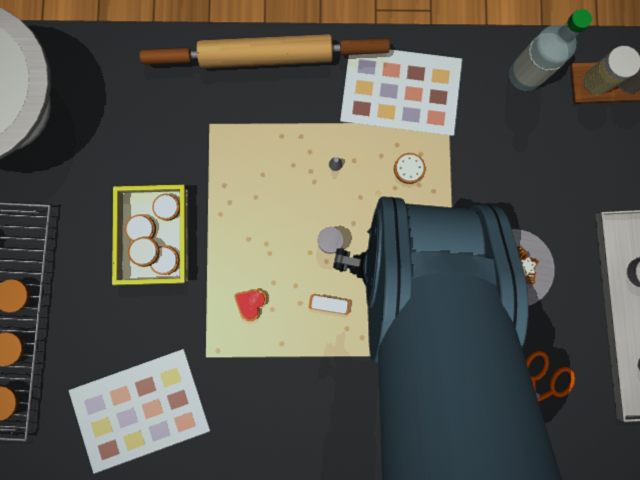

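View pics/side23f.png

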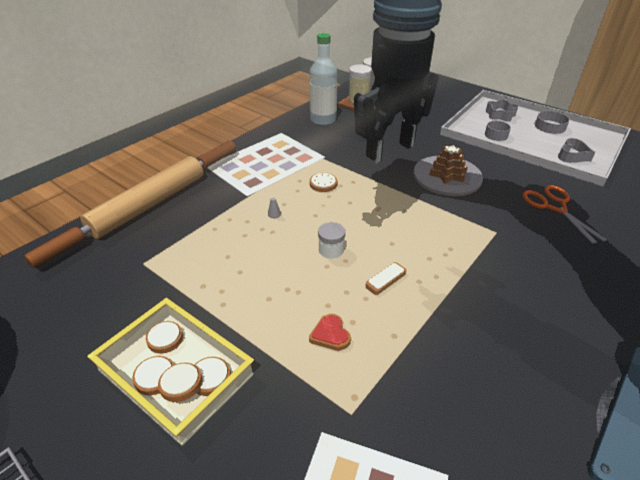

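All four stars are stacked flat and centred at side crop (310,320). The heart, round biscuit, finger biscuit, nozzle and pot are at the same pixels as at the start, and the arm is clear. Handing in.

```bash
python3 -c "
from rig import robot
print(robot.get_obs()['t']);print(robot.close_job())"
```

```text
37.65
the job is handed in; nothing more can be done
None
```

The biscuit tree is built and handed in at 37.65 s. All four stars are on the silver board in order (large, medium, small, tiny), flat with the icing up, and their points roughly lined up.

- **Centring:** measured in the camera depth images, every star is within about 2–3 mm of the board's centre (0.512, -0.326). The top of the stack is at about 66 mm, which matches four biscuits on the board. I last measured large and medium before the next star covered them. In the final pictures the whole stack stands straight.
- **Other things:** by eye, the heart, round biscuit, finger biscuit, nozzle and sugar pot are where they were at the start. The gripper was clear of everything when I handed in.
- **Forces:** the highest wrist force I read was about 14 N, while setting the large star down.
- **Disagreement:** the fingertips sat about 30 mm higher than the stated tool geometry and the reported TCP height implied. Both cameras showed this. I set grasp and placing heights from the cameras and the force at contact instead, and those worked each time.

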